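Clip the strongbox shut: fold the hasp over and snap the hook through the staple

ROBOT

A 6-joint arm with a two-finger parallel gripper is mounted at the origin on a cart in front of the work surface, level with it; the furniture and walls round the work are solid. World frame = base frame: x ahead of the robot, y to its left, z up, the work surface at z = 0. Lengths are in m, angles in rad, forces in N, time in s.
With the tool pointing down it reaches from about 0.325 to 0.925 m from the base axis. Payload 3.1 kg.
Tool frame: the origin (TCP) lies midway between the tips of the shut fingers; the grasp point (between the pads) lies 19 mm behind it; z points along the fingers, x is the direction in which the jaws open and shut, and the axes are right-handed (so a half turn about z gives the same grasp; the last joint's range is limited). The gripper opens to 85 mm and grips with 20 to 120 N. Pads are 22 mm wide; open, the fingers measure 114 mm over their backs; the gripper's body (76 mm by 85 mm) begins 54 mm behind the grasp point. The pads swing forward as they close: fully open they stand 13 mm farther back than shut.
Start: joints at [-1.36, 0.217, 1.613, -0, 1.311, -0.112], TCP at [0.198, -0.593, 0.231] pointing down, gripper open.
Joint ranges: [-2.75, 2.75], [-0.78, 2.1], [0.31, 2.55], [-1.13, 4.27], [0.13, 2.63], [-2.58, 2.58]. Speed limits (rad/s): [2.79, 2.79, 3.14, 3.14, 3.14, 3.14].

INTERFACE

Orientations are given as a 3x3 rotation matrix whose columns are the frame's x, y, z axes.
In Python, from bench import env, vision, finder gives the robot as it stands.
- The arm moves only by the shell command python3 -m creep 'ROWS'. ROWS is JSON, a list of rows, each an object with "delta_pos": the shift along the tool's x, y, z in m, a list of three; "turn": the turn about the tool's z in rad; "claw": the finger opening in m, from 0 to 0.0854. In form: [{"delta_pos": [x, y, z], "turn": turn, "claw": claw}, ...]. A call has 1 to 20 rows; each row is the pose to reach, as a shift and turn from the pose commanded when the call began, along the tool's axes at that moment; what a row does not reach only later rows make up. A row lasts 1/8 s, in which the tool goes at most 62.5 mm and 10.7 degrees, less where a joint would pass 70% of its speed; a pose out of reach is approached as far as the arm can. A call with a gripper value outside its range is refused whole. The fingers move at their own pace and stop on an object; the grip force is fixed at half the most. Time passes only in rows, so rows that repeat a pose let the fingers close. It gives the time, the measured TCP pose, the force and the opening at its end, in the units of the state.
- env.get_obs(): the state, without advancing time (a new reading comes with each control period).
- vision.get_image(name): name is "scene" or "top"; returns the picture (384x512x3 uint8, red, green, blue); there is no depth.
- vision.get_calibration(name): a dict with "fx", "fy", "cx", "cy" (pixels), "rvec" (rotation vector, rad) and "tvec" (3), from world to camera coordinates, as OpenCV has them. Camera axes: x right, y down, z forward; pixel columns grow to the right and rows downward; lengths in m; the calibration is good to about 2 mm. A picture is of the moment at which its call begins. get_calibration takes no time and is no camera call.
- env.sign_off(): hands the job in, once; it reports no verdict.
Trained networks look in the newest picture that a camera, given by its name, has taken for a name from the list of things; names that differ only in an ending like _2 or _b are one class to them, and where a whole thing is asked for, a point or a joint stands for the part that bears it (a point fixed in the world has none). Each returns a list of dicts, best first, with "confidence" (0 to 1); they miss things now and then, are a little off and sometimes report something else, mostly with a low value. They report only what shows in the picture. A call takes as long as a camera call.
- finder.find_in(name, camera): "rect" ([left, top, width, height] in pixels, round what is visible of it).
- finder.regions_of(name, camera): "mask" (384x512 bool, what is visible of it) and "rect" ([left, top, width, height] in pixels, round what is visible of it).
The state is a dict: "time": time; "joint_pos": joint angles; "dq": joint speeds; "effort": joint torques, N m; "eef_pos": TCP position; "eef_rot": TCP orientation; "force": force on the tool from outside, world axes, zero at the start; "wrist_torque": the same for the moment, N m; "gripper_width": opening from 0.0 (shut) to 1.0 (fully open).
Only numpy, scipy, OpenCV 4.12 (cv2) and the standard library are available. Lean on these libraries where they do the work, as an engineer would, in place of code of your own. Each camera call takes 0.05 s, during which the arm holds its last target.

TASK

Shut up the grey strongbox for the night: fold its hasp all the way down over the staple, then clip the steel snap hook through the staple by its sprung gate, so that the hook goes round one leg of the staple with the gate sprung fully shut behind it, and leave the hook lying flat on the box. Do not shift or tip the spirit lamp, the grey tin or the oil vial that stand round the hook.

Things in the scene. Friction and masses are not known exactly. Their poses are not given: they have to be found in the camera images.
- hook_centre (a point): Centre, half-way up, of the loose snap hook: oval spring hook of 11 mm steel rod, flats along the spine, 141 x 57 x 12 mm, about 0.2 kg, lying flat, any way round. x runs along it to the crown (the end where the gate opens), y from gate to solid straight side (spine), z up. Rod centre lines: spine y = +23 mm, gate y = -23 mm, ends half circles of radius 23 mm about x = +42 and -42 mm.
- hook_gate (a joint): Sprung gate of the snap hook: flat-sided bar, 8 mm wide, 11 mm high, pivoted at x = -36, y = -23 mm of the hook. 0 = shut, held by its spring; it swings only inward, to a stop at 0.42 rad. It needs 0.13 N m to start and 0.23 N m at the stop: squeezing gate and spine together with 20 N or more, 10 to 30 mm from the pivot, holds it fully open with the mouth free; let go and it springs shut.
- gate_tip (a point): Free tip of the snap hook's gate. Shut: x = +32 mm, y = -23 mm of the hook, its end meeting the nose, where the hook's rod ends at x = +42, y = -23 mm. Fully open: x = +26, y = +5 mm, which leaves a mouth about 23 mm clear between tip and nose. A 7 mm leg enters best near x = +24 mm and, once past the nose (y = -10 mm), goes on to the crown.
- hasp (a joint): Hinge of the hasp: a steel leaf 130 mm long from its hinge axis, 40 mm wide, 3 mm thick, with a slot 56 x 14 mm from 28 to 84 mm off the axis. 0 = shut, lying flat with the staple standing up through the slot; 1.57 = upright. It starts standing up or leaning back (1.2 to 1.9) and stays where it is left (stiff hinge, about 0.09 N m).
- hasp_hinge (a point): Middle of the hasp's hinge axis, on the strongbox: grey, fixed, 220 (x) x 200 (y) x 58 mm high, its two lids stay shut. This point lies 40 mm beyond the box's centre along the box's x axis and 3 mm above the lids' tops. Axes are the box's: x from the staple to the hinge (roughly away from the robot), y along the hinge axis, z up.
- hasp_tab (a point): Middle of the upper (outer) face of the hasp's solid end tab, 107 mm from the hinge axis; the tab spans 84 to 130 mm and ends in a low rolled edge. Moves with the hasp.
- staple_far (a point): On the axis of the staple leg nearer the hinge (35 mm from the hinge axis), 10 mm above the lids' tops. The staple is an upright inverted U of 7 mm steel rod, its legs 42 mm apart along the box's x axis (35 mm clear), standing 39 mm above the lids' tops (28 mm clear height over the shut hasp).
- staple_near (a point): On the axis of the other staple leg (77 mm from the hinge axis, towards the hasp's tab), 10 mm above the lids' tops.
- lamp_centre (a point): Centre of the glass spirit lamp with a brass cap, 69 mm across, 78 mm high, standing off the hook's end away from the crown. Bystander.
- tin_centre (a point): Centre of the round grey tin, 68 mm across, 43 mm high, standing beside the hook's spine. Bystander.
- vial_centre (a point): Centre of the square glass oil vial, 30 x 34 mm, 64 mm high, standing on the hook's gate side near the crown. Bystander.

How it is judged:
By the outcome, as a careful person would: the job done as asked, in the order asked, and still so for the second after the job is handed in, with the robot touching nothing.
It also fails if it takes over 64 s, if anything falls off the work surface, if the arm or the gripper's body presses on something with over 40 N, if the wrist force passes 120 N, or if a joint passes its speed limit or range.

## Working session

There is one attempt and no reset: what is moved stays moved. The work goes in short steps, Python scripts to look and compute and a shell command to move; the robot and the scene stay as the last step left them, time stands still between calls to the robot, and variables do not carry over. Pictures are saved under pics/ and viewed, and the job is handed in when it is done.

```bash
ls; mkdir -p pics; python3 - <<'E'
from bench import env, vision, finder
import cv2
for n in ("scene","top"):
    im=vision.get_image(n); cv2.imwrite(f"pics/a_{n}.png",cv2.cvtColor(im,cv2.COLOR_RGB2BGR))
    print(vision.get_calibration(n))
    for t in ("hook_centre","hook_gate","gate_tip","hasp","hasp_hinge","hasp_tab","staple_far","staple_near","lamp_centre","tin_centre","vial_centre"):
        r=finder.find_in(t,n); print(n,t,[(d['rect'],round(d['confidence'],2)) for d in r[:2]])
o=env.get_obs(); print(o)
E
```

```text
pics
{'fx': 375.7297376375385, 'fy': 375.7297376375385, 'cx': 253.2040348434427, 'cy': 193.00389238072336, 'rvec': array([ 0.1709198 , -2.90629437,  1.09480993]), 'tvec': array([0.52513371, 0.07162754, 1.12775305])}
scene hook_centre [([204.2, 249.1, 48.1, 28.9], 0.95)]
scene hook_gate [([214.1, 259.8, 20.9, 13.2], 0.49)]
scene gate_tip [([256.5, 115.1, 11.5, 39.0], 0.67), ([212.5, 261.4, 25.5, 15.0], 0.39)]
scene hasp [([257.2, 112.7, 14.8, 39.6], 0.48)]
scene hasp_hinge [([228.0, 114.8, 85.9, 73.7], 0.86)]
scene hasp_tab [([241.7, 215.1, 23.7, 30.0], 0.73), ([258.0, 115.2, 11.2, 37.7], 0.45)]
scene staple_far [([230.8, 116.9, 81.6, 67.0], 0.82)]
scene staple_near [([231.8, 115.8, 77.4, 71.6], 0.76)]
scene lamp_centre [([230.6, 114.6, 76.7, 70.1], 0.69), ([181.9, 224.9, 26.1, 33.0], 0.58)]
scene tin_centre [([240.7, 216.3, 26.0, 24.5], 0.86)]
scene vial_centre [([216.1, 287.0, 13.3, 23.8], 0.79)]
{'fx': 356.82888340301787, 'fy': 356.82888340301787, 'cx': 255.30275403501813, 'cy': 192.39434857184207, 'rvec': array([ 2.16616256, -2.12237826,  0.21786331]), 'tvec': array([0.03677005, 0
[... 693 characters left out ...]
     1.31132560e+00, -1.12199890e-01]), 'dq': array([ 9.75346592e-05, -5.76921402e-05,  3.34104138e-04, -4.96113934e-04,
        2.07538666e-04, -1.04196119e-04]), 'effort': array([-3.64603443e-05, -3.96888077e+01, -3.04252589e+01, -2.05944903e-04,
        7.54953926e-04,  2.48345430e-06]), 'eef_pos': array([ 0.1982685 , -0.59270594,  0.23128922]), 'eef_rot': array([[ 3.17191292e-01, -9.48361579e-01, -2.02489937e-07],
       [-9.48361577e-01, -3.17191291e-01,  5.69650764e-05],
       [-5.40877179e-05, -1.78767925e-05, -9.99999998e-01]]), 'force': array([-0.71139046, -0.43029079,  0.78200961]), 'wrist_torque': array([ 0.01512189, -0.06872267,  0.01467518]), 'gripper_width': 1.002458484718529}
```

```bash
python3 - <<'E'
import cv2
a=cv2.imread("pics/a_scene.png"); b=cv2.imread("pics/a_top.png")
cv2.imwrite("pics/a1.png",cv2.resize(a[90:320,150:350],None,fx=2.6,fy=2.6,interpolation=cv2.INTER_CUBIC))
cv2.imwrite("pics/a2.png",cv2.resize(b[110:270,130:400],None,fx=2.9,fy=2.9,interpolation=cv2.INTER_CUBIC))
E
```

```text
(no output)
```

View pics/a_scene.png

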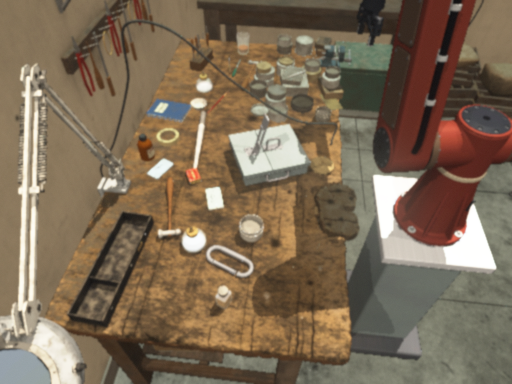

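View pics/a1.png

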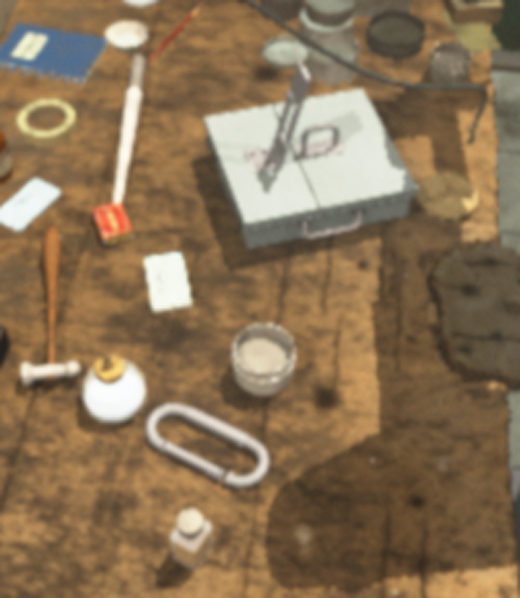

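View pics/a2.png

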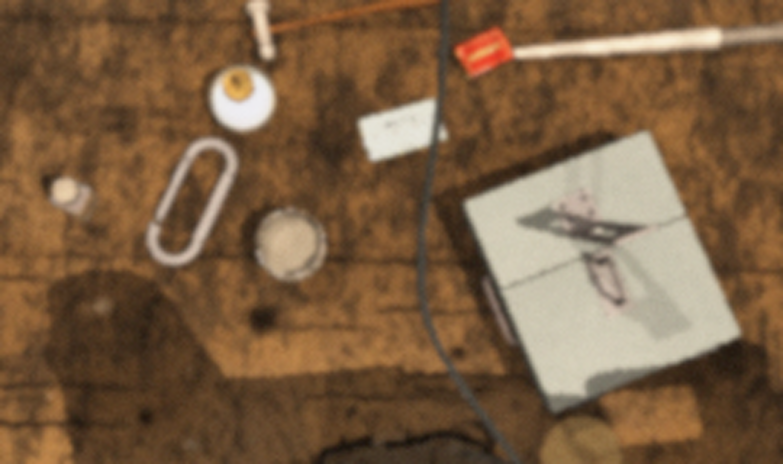

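```bash
cat > h.py <<'E'
import numpy as np, cv2
from bench import env, vision, finder
K={};R={};T={}
for n in ("scene","top"):
    c=vision.get_calibration(n)
    K[n]=np.array([[c['fx'],0,c['cx']],[0,c['fy'],c['cy']],[0,0,1]]);R[n]=cv2.Rodrigues(np.array(c['rvec']))[0];T[n]=np.array(c['tvec'])
def proj(P,n):
    P=np.atleast_2d(P); q=(P@R[n].T+T[n])@K[n].T; return q[:,:2]/q[:,2:]
def back(uv,z,n):
    uv=np.atleast_2d(uv); d=np.c_[uv,np.ones(len(uv))]@np.linalg.inv(K[n]).T@R[n]; C=-R[n].T@T[n]
    s=(np.broadcast_to(z,len(uv))-C[2])/d[:,2]; return C+d*s[:,None]
def tri(u1,u2):
    A=[];b=[]
    for uv,n in((u1,"scene"),(u2,"top")):
        d=R[n].T@np.linalg.inv(K[n])@np.array([*uv,1.]);d/=np.linalg.norm(d);C=-R[n].T@T[n]
        M=np.eye(3)-np.outer(d,d);A.append(M);b.append(M@C)
    return np.linalg.lstsq(np.vstack(A),np.hstack(b),rcond=None)[0]
def snap(tag,crop=None,s=3,names=("scene","top")):
    for n in names:
        im=vision.get_image(n); cv2.imwrite(f"pics/{tag}_{n}.png",cv2.cvtColor(im,cv2.COLOR_RGB2BGR))
        if crop and n in crop:
            x0,y0,x1,y1=crop[n]; cv2.imwrite(f"pics/{tag}_{n}_z.png",cv2.resize(cv2.cvtColor(im,cv2.COLOR_RGB2BGR)[y0:y1,x0:x1],None,fx=s,fy=s,interpolation=cv2.INTER_CUBIC))
E
python3 - <<'E'
from h import *
np.set_printoptions(precision=4,suppress=True)
for n in R: print(n,'cam at',-R[n].T@T[n], 'pix x dir', proj([.6,-.2,0],n),proj([.7,-.2,0],n),proj([.6,-.1,0],n))
out={}
for n in R:
  vision.get_image(n)
  for t,z in (("hook_centre",.006),("staple_far",.058),("tin_centre",.04),("vial_centre",.06),("lamp_centre",.04),("hasp",.1)):
    r=finder.regions_of(t,n)
    for d in r[:2]:
        m=d['mask'].astype(np.uint8); k=f"{n}_{t}"; out.setdefault(k,m)
        M=cv2.moments(m,True)
        if M['m00']==0: continue
        c=[M['m10']/M['m00'],M['m01']/M['m00']]
        print(n,t,round(d['confidence'],2),d['rect'],int(M['m00']),back(c,z,n)[0])
np.savez("m0.npz",**out)
E
```

```text
scene cam at [0.4518 0.7459 0.8901] pix x dir [[239.2637 154.6617]] [[210.7637 152.2241]] [[235.0622 175.3441]]
top cam at [0.3515 0.0759 1.0469] pix x dir [[336.8953 173.0391]] [[336.19   141.3526]] [[304.0431 172.234 ]]
scene hook_centre 0.82 [205.1, 247.1, 50.2, 31.0] 433 [0.5676 0.224  0.006 ]
scene hook_centre 0.6 [217.4, 287.7, 15.5, 24.5] 276 [0.5665 0.3299 0.006 ]
scene staple_far 0.97 [232.3, 116.4, 79.6, 70.1] 3623 [ 0.4974 -0.1535  0.058 ]
scene tin_centre 0.77 [240.0, 216.4, 24.5, 28.2] 584 [0.5194 0.134  0.04  ]
scene lamp_centre 0.79 [182.2, 226.2, 22.4, 27.4] 482 [0.6692 0.1924 0.04  ]
scene hasp 0.47 [255.4, 112.4, 12.4, 37.5] 187 [ 0.5243 -0.2058  0.1   ]
top hook_centre 0.85 [179.4, 159.4, 30.6, 40.2] 189 [0.5743 0.2204 0.006 ]
top staple_far 0.77 [293.1, 157.2, 94.7, 94.9] 5666 [ 0.4981 -0.1806  0.058 ]
top tin_centre 0.77 [221.0, 184.0, 21.4, 22.2] 439 [0.5206 0.12   0.04  ]
top vial_centre 0.43 [150.1, 169.9, 14.4, 16.4] 161 [0.5581 0.3289 0.06  ]
top lamp_centre 0.97 [203.1, 133.0, 20.2, 19.1] 428 [0.6702 0.1734 0.04  ]
top hasp 0.45 [327.2, 185.3, 25.4, 8.8] 178 [ 0.5288 -0.1801  0.1   ]
```

```bash
cat >> h.py <<'E'
def sub(b):return b
E
python3 - <<'E'
from h import *
from scipy.optimize import least_squares
np.set_printoptions(precision=4,suppress=True)
b=cv2.imread("pics/a_top.png");a=cv2.imread("pics/a_scene.png")
# box fit with mask contours
d=np.load("m0.npz")
ims={"top":cv2.imread("pics/a_top.png"),"scene":cv2.imread("pics/a_scene.png")}
tc=np.array([[464,201],[649,132],[742,335],[553,412]])/2.9+[130,110]
sc=np.array([[206,118],[362,90],[412,188],[246,218]])/2.6+[150,90]  # (a1) top corners guess
print("top corners",back(tc,.058,"top")); print("scene",back(sc,.058,"scene"))
def pts(p,L,W,z):
    x,y,t=p; c,s=np.cos(t),np.sin(t); l=np.array([[1,1],[1,-1],[-1,-1],[-1,1]])*[L/2,W/2]
    return np.c_[x+c*l[:,0]-s*l[:,1],y+s*l[:,0]+c*l[:,1],np.full(4,z)]
for w in("top","scene",None):
    def f(p):
        P=pts(p,.22,.2,.058);r=[]
        if w!="scene": r.append((proj(P,"top")-tc).ravel())
        if w!="top": r.append((proj(P,"scene")-sc).ravel())
        return np.hstack(r)
    s=least_squares(f,[.5,-.18,.4]);print(w,s.x,s.fun)
for n,(x0,y0,x1,y1) in {"top":(280,145,400,260),"scene":(225,100,320,195)}.items():
    cv2.imwrite(f"pics/b_{n}.png",cv2.resize(ims[n][y0:y1,x0:x1],None,fx=5,fy=5,interpolation=cv2.INTER_CUBIC))
E
```

```text
top corners [[ 0.5646 -0.05    0.058 ]
 [ 0.6394 -0.2351  0.058 ]
 [ 0.4389 -0.3197  0.058 ]
 [ 0.3622 -0.1349  0.058 ]]
scene [[ 0.6374 -0.229   0.058 ]
 [ 0.4376 -0.3127  0.058 ]
 [ 0.3672 -0.1304  0.058 ]
 [ 0.5621 -0.0548  0.058 ]]
top [ 0.5013 -0.1849  0.3937] [ 0.1209  0.0196 -0.022  -0.6191 -0.0483  0.2673 -0.0451  0.2872]
scene [ 0.502  -0.1839 -1.2057] [ 1.777  -4.064  -2.7601 -1.9515 -0.736   2.9142  1.5299  2.3481]
None [ 0.5045 -0.1885 -0.0959] [ 17.1734 -19.6635  22.226   12.3279 -14.1575  18.988  -20.5136 -15.9065
  -2.0364  26.7089 -47.6433  -1.2519  -4.5751 -30.0817  51.4479  -0.9501]
```

View pics/b_top.png

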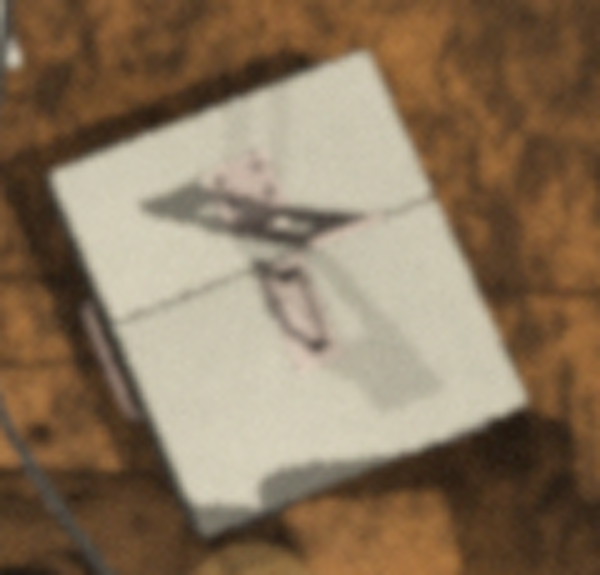

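View pics/b_scene.png

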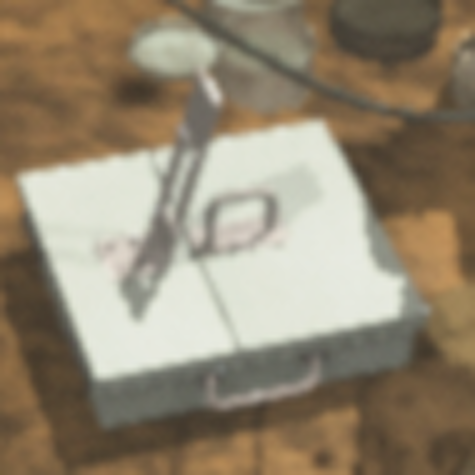

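```bash
cat >> h.py <<'E'
BX=np.array([.5015,-.1843]);BY=.397
def box2w(P):
    P=np.atleast_2d(P);c,s=np.cos(BY),np.sin(BY)
    return np.c_[BX[0]+c*P[:,0]-s*P[:,1],BX[1]+s*P[:,0]+c*P[:,1],P[:,2]]
def leaf(th,y=0):  # from hinge, toward -x when 0
    L=lambda r,yy:[.04-r*np.cos(th),yy,.061+r*np.sin(th)]
    return box2w([L(0,-.02),L(.13,-.02),L(.13,.02),L(0,.02)]),box2w([L(.028,-.007),L(.084,-.007),L(.084,.007),L(.028,.007)])
HZ=.0055
def hookpts(p,z=HZ,r=0.023):
    x,y,t=p;c,s=np.cos(t),np.sin(t)
    a=np.linspace(-np.pi/2,np.pi/2,12)
    l=np.r_[np.c_[.042+r*np.cos(a),r*np.sin(a)],np.c_[-.042-r*np.cos(a),-r*np.sin(a)]]
    l=np.r_[l,l[:1]]
    return np.c_[x+c*l[:,0]-s*l[:,1],y+s*l[:,0]+c*l[:,1],np.full(len(l),z)]
def draw(im,P,n,off,f,col,closed=True):
    q=((proj(P,n)-off+.5)*f-.5).round().astype(int); cv2.polylines(im,[q],closed,col,1,cv2.LINE_AA)
E
python3 - <<'E'
from h import *
for n,(x0,y0,x1,y1) in {"top":(280,145,400,260),"scene":(225,100,320,195)}.items():
  im=cv2.imread(f"pics/a_{n}.png")
  rows=[]
  for th in (1.4,1.57,1.7,1.85):
    z=cv2.resize(im[y0:y1,x0:x1],None,fx=3.1,fy=3.1,interpolation=cv2.INTER_CUBIC)
    for q,c in zip(leaf(th),((0,0,255),(0,255,0))): draw(z,q,n,[x0,y0],3.1,c)
    draw(z,box2w([[.11,.1,.058],[.11,-.1,.058],[-.11,-.1,.058],[-.11,.1,.058]]),n,[x0,y0],3.1,(255,0,0))
    draw(z,box2w([[.005,0,.058],[.005,0,.097],[-.037,0,.097],[-.037,0,.058]]),n,[x0,y0],3.1,(255,0,255),False)
    cv2.putText(z,str(th),(5,15),0,.5,(0,0,255),1);rows.append(z)
  cv2.imwrite(f"pics/c_{n}.png",np.vstack([np.hstack(rows[:2]),np.hstack(rows[2:])])[:600])
E
```

```text
(no output)
```

View pics/c_scene.png

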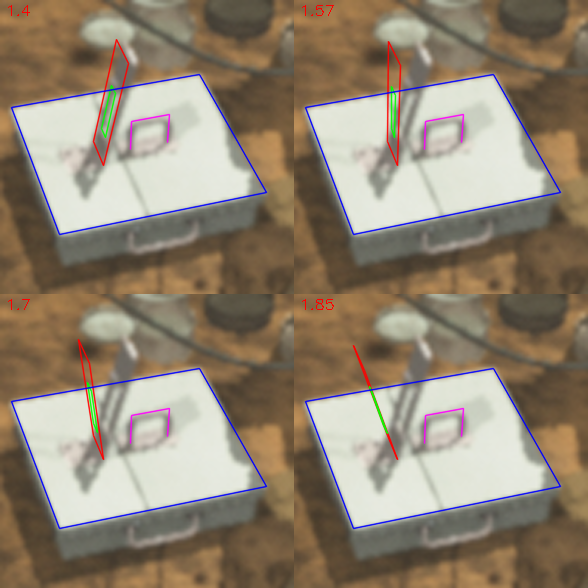

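View pics/c_top.png

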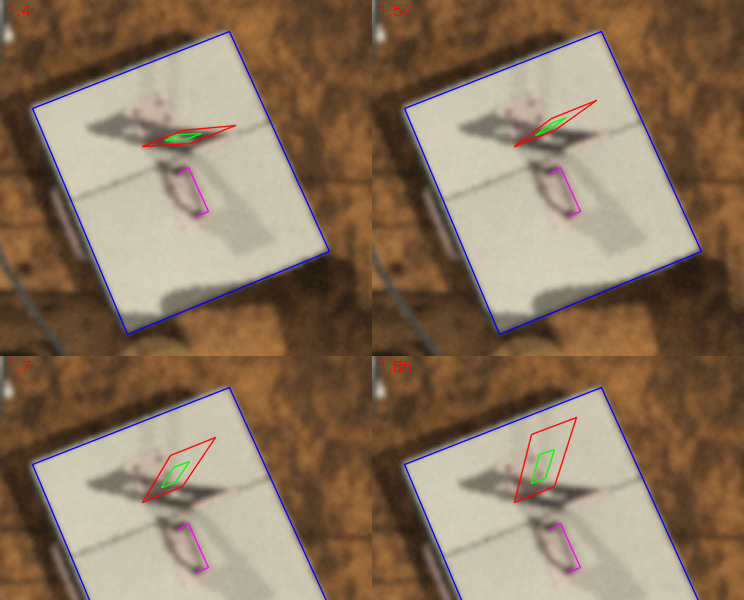

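```bash
python3 - <<'E'
from h import *
np.set_printoptions(precision=3,suppress=True)
top=np.array([[281.7,110],[281.7,141],[277.6,179],[277.2,213],[288.6,244],[309,270]])
tx=np.interp(np.arange(110,271),top[:,1],top[:,0])
sc=[[225,75],[240,88],[263,101],[285,114],[311,123],[330,125]]
for u in sc:
    best=[]
    for z in np.arange(0,.8,.01):
        P=back([u],z,"scene")[0]; q=proj(P,"top")[0]
        if 110<=q[1]<=270: best.append((abs(q[0]-np.interp(q[1],np.arange(110,271),tx)),z,P))
    if best: print(u,min(best,key=lambda t:t[0]))
ims={n:cv2.imread(f"pics/a_{n}.png") for n in R}
cv2.imwrite("pics/d_top.png",ims["top"])
for th in np.arange(1.15,1.45,.05):
    L,_=leaf(th); print(th,"top",proj(L[1:3],"top").ravel(),"scene",proj(L[1:3],"scene").ravel())
E
```

```text
[225, 75] (np.float64(2.6110572272413037), np.float64(0.44), array([0.593, 0.018, 0.44 ]))
[240, 88] (np.float64(3.268504403682755), np.float64(0.4), array([0.563, 0.003, 0.4  ]))
[263, 101] (np.float64(2.5531123641510476), np.float64(0.38), array([0.507, 0.018, 0.38 ]))
[285, 114] (np.float64(2.0807380981034953), np.float64(0.34), array([0.454, 0.007, 0.34 ]))
[311, 123] (np.float64(2.2547435185429663), np.float64(0.31), array([ 0.389, -0.005,  0.31 ]))
[330, 125] (np.float64(0.7680088097322368), np.float64(0.27), array([ 0.335, -0.055,  0.27 ]))
1.15 top [359.454 197.209 344.885 203.043] scene [271.48  113.031 275.576 120.817]
1.2 top [358.777 194.827 344.179 200.662] scene [269.67  112.683 273.736 120.483]
1.25 top [358.039 192.415 343.417 198.247] scene [267.81  112.42  271.845 120.233]
1.3 top [357.243 189.98  342.602 195.808] scene [265.906 112.244 269.908 120.071]
1.35 top [356.392 187.53  341.737 193.353] scene [263.963 112.156 267.93  119.998]
1.4000000000000001 top [355.488 185.076 340.824 190.89 ] scene [261.986 112.156 265.917 120.013]
1.4500000000000002 top [354.535 182.626 339.868 188.429] scene [259.983 112.245 263.875 120.117]
```

View pics/a_top.png

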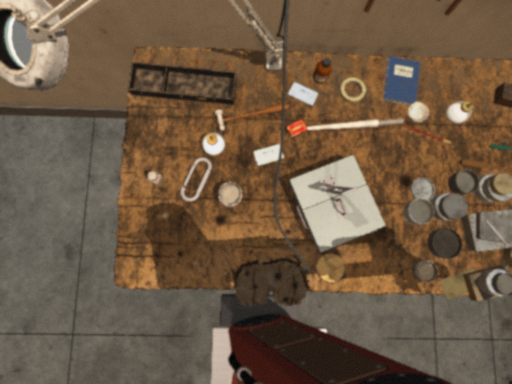

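```bash
python3 - <<'E'
import cv2,numpy as np
a=cv2.imread("pics/a_scene.png"); b=cv2.imread("pics/a_top.png")
p=cv2.resize(a[0:175,110:360],None,fx=3.2,fy=3.2,interpolation=cv2.INTER_CUBIC)
q=cv2.resize(b[130:290,250:350],None,fx=3.75,fy=3.75,interpolation=cv2.INTER_CUBIC)
cv2.imwrite("pics/e1.png",p);cv2.imwrite("pics/e2.png",q)
E
```

```text
(no output)
```

View pics/e1.png

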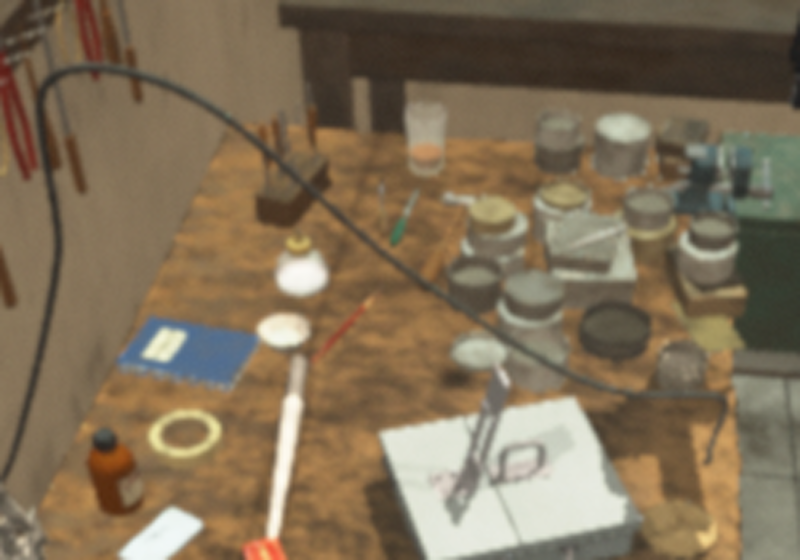

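View pics/e2.png

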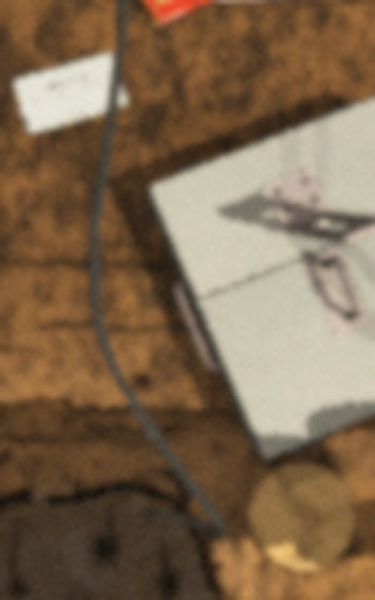

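```bash
python3 - <<'E'
from h import *
np.set_printoptions(precision=3,suppress=True)
for u in ([335,123],[332,144]):
    for v in ([309,271],[303,262],[297,252]):
        P=tri(u,v);print(u,v,P,proj(P,"scene"),proj(P,"top"))
E
```

```text
[335, 123] [309, 271] [ 0.321 -0.064  0.27 ] [[335.468 123.074]] [[309.078 270.421]]
[335, 123] [303, 262] [ 0.332 -0.048  0.284] [[332.321 122.491]] [[302.469 265.292]]
[335, 123] [297, 252] [ 0.343 -0.031  0.299] [[328.782 121.599]] [[295.562 259.598]]
[332, 144] [309, 271] [ 0.316 -0.079  0.185] [[331.872 143.978]] [[308.979 271.153]]
[332, 144] [303, 262] [ 0.328 -0.061  0.203] [[328.635 143.309]] [[302.325 266.01 ]]
[332, 144] [297, 252] [ 0.341 -0.042  0.221] [[324.997 142.304]] [[295.347 260.299]]
```

```bash
cat >> h.py <<'E'
def delta(W,yaw=None,o=None):
    o=o or env.get_obs(); Rt=np.array(o['eef_rot']);p=np.array(o['eef_pos'])
    for w in np.atleast_2d(W): print('  delta',(Rt.T@(w-p)).round(4),'dist',round(float(np.linalg.norm(w-p)),3))
    if yaw is not None:
        cur=np.arctan2(Rt[1,0],Rt[0,0]); d=(yaw-cur+np.pi)%(2*np.pi)-np.pi
        print('  turn (toolz)',round(-d,4),'or',round(-(d-np.sign(d)*np.pi),4))
def st():
    o=env.get_obs();np.set_printoptions(precision=4,suppress=True)
    print(o['time'],o['eef_pos'],'yaw',np.arctan2(o['eef_rot'][1,0],o['eef_rot'][0,0]).round(4),o['joint_pos'],'F',o['force'].round(1),'g',round(o['gripper_width'],3))
E
python3 - <<'E'
from h import *
st(); delta(box2w([[.095,0,.27],[.095,0,.144]]),BY-np.pi/2)
E
```

```text
1.9 [ 0.1983 -0.5927  0.2313] yaw -1.248 [-1.3602  0.2169  1.6134  0.      1.3113 -0.1122] F [-0.3 -0.5  0.5] g 0.998
  delta [-0.2982 -0.5118 -0.0387] dist 0.594
  delta [-0.2982 -0.5118  0.0873] dist 0.599
  turn (toolz) -0.0742 or 3.0674
```

```bash
python3 -m creep '[{"delta_pos":[0,0,-0.04],"turn":-0.074,"claw":0},{"delta_pos":[-0.15,-0.256,-0.04],"turn":-0.074,"claw":0},{"delta_pos":[-0.15,-0.256,-0.04],"turn":-0.074,"claw":0},{"delta_pos":[-0.15,-0.256,-0.04],"turn":-0.074,"claw":0},{"delta_pos":[-0.15,-0.256,-0.04],"turn":-0.074,"claw":0},{"delta_pos":[-0.15,-0.256,-0.04],"turn":-0.074,"claw":0},{"delta_pos":[-0.298,-0.512,-0.04],"turn":-0.074,"claw":0},{"delta_pos":[-0.298,-0.512,-0.04],"turn":-0.074,"claw":0},{"delta_pos":[-0.298,-0.512,-0.04],"turn":-0.074,"claw":0},{"delta_pos":[-0.298,-0.512,-0.04],"turn":-0.074,"claw":0},{"delta_pos":[-0.298,-0.512,-0.04],"turn":-0.074,"claw":0},{"delta_pos":[-0.298,-0.512,-0.04],"turn":-0.074,"claw":0},{"delta_pos":[-0.298,-0.512,-0.04],"turn":-0.074,"claw":0}]'; python3 - <<'E'
from h import *
st(); delta(box2w([[.095,0,.27],[.095,0,.144],[.031,0,.144],[-.003,0,.146],[-.035,0,.134],[-.058,0,.108],[-.067,0,.086],[-.069,0,.066]]),BY-np.pi/2)
snap("f",{"scene":(200,60,350,210)},4,("scene",))
E
```

```text
time: 3.52
eef_pos: [0.589, -0.1479, 0.2711]
eef_rot: [[0.387, -0.922, -0.001], [-0.922, -0.387, -0.0], [0.0, 0.001, -1.0]]
force: [-0.0, -0.6, -0.2]
gripper_width: -0.001
3.525 [ 0.589  -0.1479  0.2711] yaw -1.1735 [-0.3612  0.1505  1.615  -0.0007  1.3767  0.8125] F [-0.  -0.6 -0.2] g -0.001
  delta [-0.0002 -0.0002  0.0011] dist 0.001
  delta [-0.0003 -0.0003  0.1271] dist 0.127
  delta [-0.0003  0.0637  0.1272] dist 0.142
  delta [-0.0003  0.0977  0.1252] dist 0.159
  delta [-0.0003  0.1297  0.1372] dist 0.189
  delta [-0.0003  0.1526  0.1633] dist 0.223
  delta [-0.0003  0.1616  0.1853] dist 0.246
  delta [-0.0003  0.1636  0.2053] dist 0.262
  turn (toolz) 0.0003 or -3.1413
```

View pics/f_scene.png

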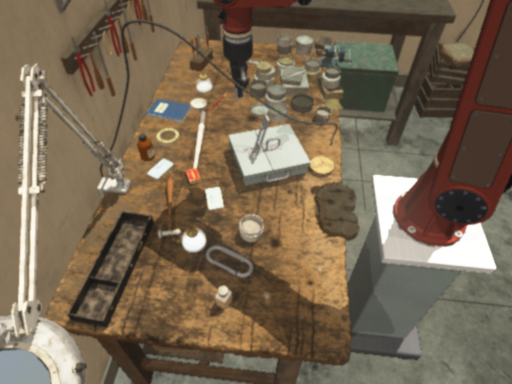

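```bash
python3 -m creep '[{"delta_pos":[0,0,0.06],"turn":0,"claw":0},{"delta_pos":[0,0,0.127],"turn":0,"claw":0},{"delta_pos":[0,0.03,0.127],"turn":0,"claw":0},{"delta_pos":[0,0.05,0.127],"turn":0,"claw":0},{"delta_pos":[0,0.064,0.127],"turn":0,"claw":0},{"delta_pos":[0,0.08,0.126],"turn":0,"claw":0},{"delta_pos":[0,0.098,0.125],"turn":0,"claw":0},{"delta_pos":[0,0.115,0.130],"turn":0,"claw":0},{"delta_pos":[0,0.130,0.137],"turn":0,"claw":0},{"delta_pos":[0,0.142,0.149],"turn":0,"claw":0},{"delta_pos":[0,0.153,0.163],"turn":0,"claw":0},{"delta_pos":[0,0.158,0.175],"turn":0,"claw":0},{"delta_pos":[0,0.162,0.185],"turn":0,"claw":0},{"delta_pos":[0,0.164,0.195],"turn":0,"claw":0},{"delta_pos":[0,0.164,0.204],"turn":0,"claw":0},{"delta_pos":[0,0.164,0.204],"turn":0,"claw":0}]'; python3 - <<'E'
from h import *
st()
snap("g",{"scene":(215,80,325,200),"top":(270,130,400,250)},5)
E
```

```text
time: 5.58
eef_pos: [0.4376, -0.2106, 0.0664]
eef_rot: [[0.387, -0.922, -0.001], [-0.922, -0.387, 0.001], [-0.002, 0.001, -1.0]]
force: [-0.6, 0.4, -0.2]
gripper_width: -0.003
5.575 [ 0.4376 -0.2106  0.0664] yaw -1.1737 [-0.5932  0.1382  2.0518  0.0001  0.9534  0.5805] F [-0.6  0.4 -0.2] g -0.003
```

View pics/g_scene_z.png

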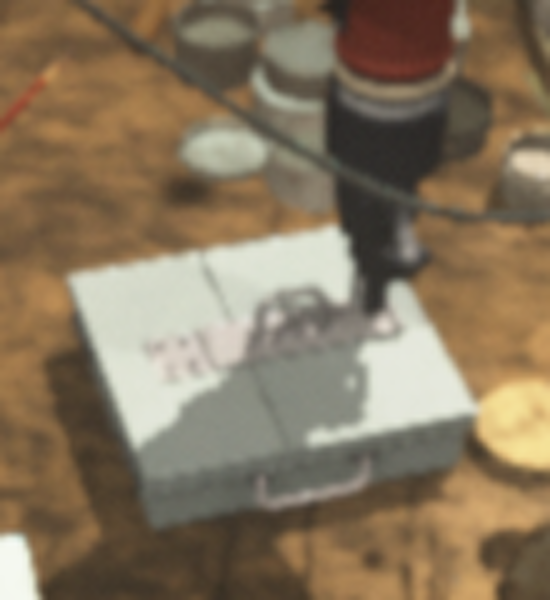

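```bash
python3 -m creep '[{"delta_pos":[0,0,0.002],"turn":0,"claw":0},{"delta_pos":[0,0,0.004],"turn":0,"claw":0},{"delta_pos":[0,0,0.004],"turn":0,"claw":0}]'
```

```text
time: 6.05
eef_pos: [0.438, -0.211, 0.0633]
eef_rot: [[0.386, -0.922, -0.0], [-0.922, -0.386, 0.0], [-0.0, -0.0, -1.0]]
force: [0.4, 0.6, -0.1]
gripper_width: 0.0
```

```bash
python3 -m creep '[{"delta_pos":[0,0,0.001],"turn":0,"claw":0},{"delta_pos":[0,0,0.001],"turn":0,"claw":0}]'
```

```text
time: 6.3
eef_pos: [0.4382, -0.2112, 0.0625]
eef_rot: [[0.386, -0.922, 0.0], [-0.922, -0.386, -0.0], [0.0, -0.0, -1.0]]
force: [-0.5, 0.1, 0.9]
gripper_width: 0.003
```

```bash
python3 -m creep '[{"delta_pos":[0,0,0.001],"turn":0,"claw":0},{"delta_pos":[0,0,0.001],"turn":0,"claw":0}]'; python3 -m creep '[{"delta_pos":[0,0,0.001],"turn":0,"claw":0},{"delta_pos":[0,0,0.001],"turn":0,"claw":0}]'
```

```text
time: 6.55
eef_pos: [0.4382, -0.2112, 0.0624]
eef_rot: [[0.387, -0.922, -0.0], [-0.922, -0.387, 0.0], [-0.0, 0.0, -1.0]]
force: [-2.7, 0.6, 8.2]
gripper_width: -0.002
time: 6.8
eef_pos: [0.4383, -0.2112, 0.0623]
eef_rot: [[0.387, -0.922, -0.001], [-0.922, -0.387, 0.0], [-0.001, 0.001, -1.0]]
force: [-4.0, 3.1, 13.8]
gripper_width: -0.004
```

```bash
python3 -m creep '[{"delta_pos":[0,0,-0.06],"turn":0,"claw":0},{"delta_pos":[0,0,-0.12],"turn":0,"claw":0},{"delta_pos":[0,0,-0.18],"turn":0,"claw":0},{"delta_pos":[0,0,-0.24],"turn":0,"claw":0},{"delta_pos":[0,0,-0.24],"turn":0,"claw":0}]'; cat >> h.py <<'E'
from scipy.ndimage import map_coordinates
from scipy.optimize import minimize
def hookfit(imgs,p0,z=HZ,names=("top","scene")):
    from scipy.interpolate import interp1d
    def dens(p,r,zz):
        P=hookpts(p,zz,r); t=np.linspace(0,len(P)-1,200); return interp1d(np.arange(len(P)),P,axis=0)(t)
    G={n:cv2.GaussianBlur(cv2.cvtColor(imgs[n],cv2.COLOR_BGR2GRAY).astype(float),(0,0),.6) for n in names}
    def cost(p):
        s=0
        for n in names:
            v=lambda r,zz:map_coordinates(G[n],proj(dens(p,r,zz),n)[:,::-1].T,order=1).mean()
            s-=v(.023,z+.003)-.5*v(.013,z)-.5*v(.033,z)
        return s
    best=None
    for dx in(-.006,0,.006):
        for dy in (-.006,0,.006):
            r=minimize(cost,[p0[0]+dx,p0[1]+dy,p0[2]],method="Nelder-Mead",options=dict(initial_simplex=[[p0[0]+dx,p0[1]+dy,p0[2]],[p0[0]+dx+.005,p0[1]+dy,p0[2]],[p0[0]+dx,p0[1]+dy+.005,p0[2]],[p0[0]+dx,p0[1]+dy,p0[2]+.08]]))
            if best is None or r.fun<best.fun: best=r
    return best.x,best.fun
E
python3 - <<'E'
from h import *
st()
im={n:cv2.imread(f"pics/a_{n}.png") for n in R}
for nm in (("top",),("scene",),("top","scene")): print(nm,hookfit(im,[.572,.222,2.77],names=nm))
p,_=hookfit(im,[.572,.222,2.77])
o=[]
for n,(x0,y0,x1,y1) in {"top":(165,145,225,215),"scene":(195,235,265,290)}.items():
    z=cv2.resize(im[n][y0:y1,x0:x1],None,fx=6,fy=6,interpolation=cv2.INTER_CUBIC)
    draw(z,hookpts(p,.011),n,[x0,y0],6,(0,0,255)); 
    c,s=np.cos(p[2]),np.sin(p[2]); Q=lambda x,y:[p[0]+c*x-s*y,p[1]+s*x+c*y,.011]
    draw(z,np.array([Q(.037,-.03),Q(.037,-.016)]),n,[x0,y0],6,(0,255,0)); z=cv2.copyMakeBorder(z,0,420-z.shape[0],0,0,cv2.BORDER_CONSTANT); o.append(z)
cv2.imwrite("pics/hk.png",np.hstack(o))
E
```

```text
time: 7.42
eef_pos: [0.4412, -0.2131, 0.3074]
eef_rot: [[0.387, -0.922, 0.011], [-0.922, -0.387, -0.008], [0.012, -0.008, -1.0]]
force: [1.5, 0.0, 0.1]
gripper_width: -0.002
7.425 [ 0.4412 -0.2131  0.3074] yaw -1.1739 [-0.5934 -0.1423  1.8418 -0.      1.4284  0.5805] F [1.5 0.  0.1] g -0.002
('top',) (array([0.5703, 0.2232, 2.7515]), np.float64(-87.19397449491282))
('scene',) (array([0.5686, 0.2223, 2.7466]), np.float64(-101.09598275540225))
('top', 'scene') (array([0.5694, 0.2227, 2.7508]), np.float64(-184.5632849398708))
```

View pics/hk.png

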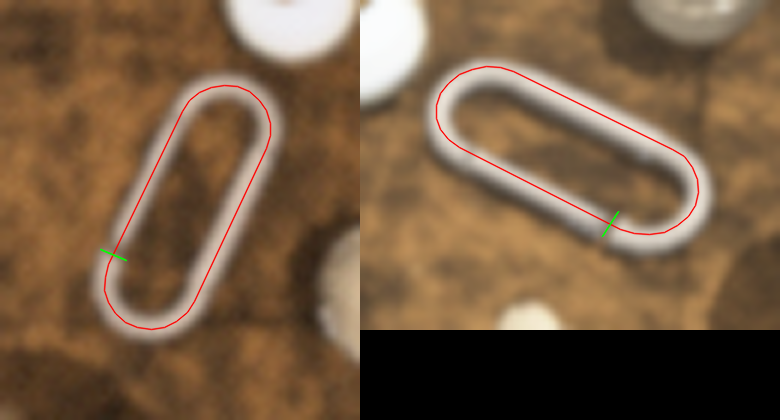

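```bash
python3 - <<'E'
from h import *
st(); delta([[.36,-.175,.45],[.365,0,.46],[.36,.15,.46],[.45,.19,.40],[.575,.2204,.25]],1.18)
E
```

```text
7.425 [ 0.4412 -0.2131  0.3074] yaw -1.1739 [-0.5934 -0.1423  1.8418 -0.      1.4284  0.5805] F [1.5 0.  0.1] g -0.002
  delta [-0.0649  0.059  -0.1438] dist 0.168
  delta [-0.2242 -0.0133 -0.1551] dist 0.273
  delta [-0.3645 -0.0667 -0.1563] dist 0.402
  delta [-0.3673 -0.1647 -0.0956] dist 0.414
  delta [-0.3488 -0.2906  0.0555] dist 0.457
  turn (toolz) -2.3539 or 0.7877
```

```bash
python3 -m creep '[{"delta_pos":[-0.02,0.02,-0.06],"turn":0,"claw":0.03},{"delta_pos":[-0.04,0.04,-0.11],"turn":0,"claw":0.07},{"delta_pos":[-0.065,0.059,-0.145],"turn":0,"claw":0.07},{"delta_pos":[-0.065,0.059,-0.145],"turn":0,"claw":0.07},{"delta_pos":[-0.065,0.059,-0.145],"turn":0,"claw":0.07}]'; python3 - <<'E'
from h import *
st(); delta([[.365,0,.46],[.36,.15,.46],[.45,.19,.40],[.575,.2204,.25]],1.18)
snap("i",None)
E
```

```text
time: 8.05
eef_pos: [0.3585, -0.1739, 0.4434]
eef_rot: [[0.386, -0.922, -0.002], [-0.922, -0.386, 0.001], [-0.002, 0.001, -1.0]]
force: [0.6, -0.6, -0.9]
gripper_width: 0.82
8.05 [ 0.3585 -0.1739  0.4434] yaw -1.1741 [-0.6283 -0.3771  1.7831  0.      1.7377  0.5458] F [ 0.6 -0.6 -0.9] g 0.82
  delta [-0.1579 -0.0732 -0.0164] dist 0.175
  delta [-0.2982 -0.1266 -0.0162] dist 0.324
  delta [-0.3002 -0.2251  0.0437] dist 0.378
  delta [-0.2797 -0.3523  0.1935] dist 0.49
  turn (toolz) -2.3541 or 0.7875
```

View pics/i_scene.png

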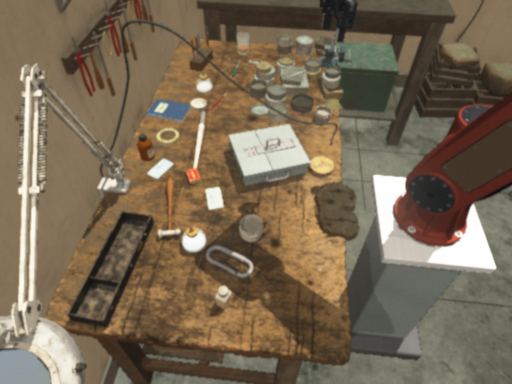

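View pics/i_top.png

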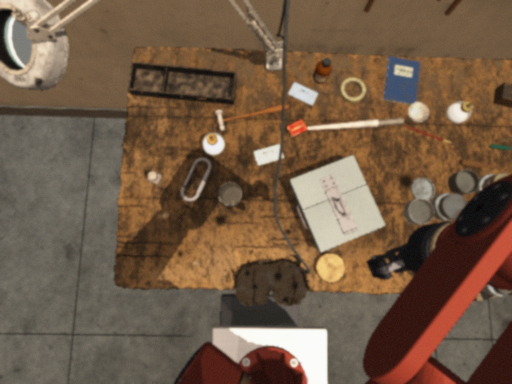

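```bash
python3 - <<'E'
from h import *
o=[]
for n,(x0,y0,x1,y1) in {"top":(310,165,370,235),"scene":(240,120,300,180)}.items():
    im=cv2.imread(f"pics/i_{n}.png")
    z=cv2.resize(im[y0:y1,x0:x1],None,fx=6,fy=6,interpolation=cv2.INTER_CUBIC); w=z.copy()
    for q,c in zip(leaf(0),((0,0,255),(0,255,0))): draw(w,q,n,[x0,y0],6,c)
    draw(w,box2w([[.005,0,.058],[.005,0,.0935],[-.037,0,.0935],[-.037,0,.058]]),n,[x0,y0],6,(255,0,255),False)
    print(proj(box2w([[.005,0,.0935],[-.037,0,.0935],[.005,0,.062],[-.037,0,.062]]),n)-[x0,y0])
    o.append(np.hstack([z,w]))
cv2.imwrite("pics/j_top.png",o[0]);cv2.imwrite("pics/j_scene.png",o[1])
E
```

```text
[[30.01779234 33.7617842 ]
 [36.30271062 48.02553505]
 [27.04865531 35.48835429]
 [33.11960251 49.31931168]]
[[26.83261927 19.4993149 ]
 [39.16818462 17.21160357]
 [26.48026761 26.84342189]
 [38.58311794 24.55188911]]
```

View pics/j_top.png

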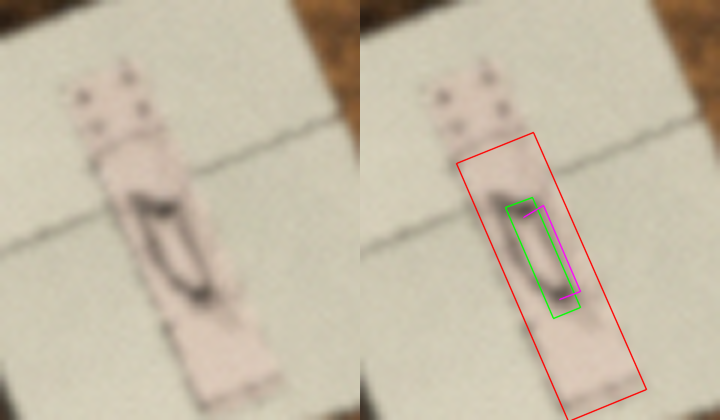

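View pics/j_scene.png

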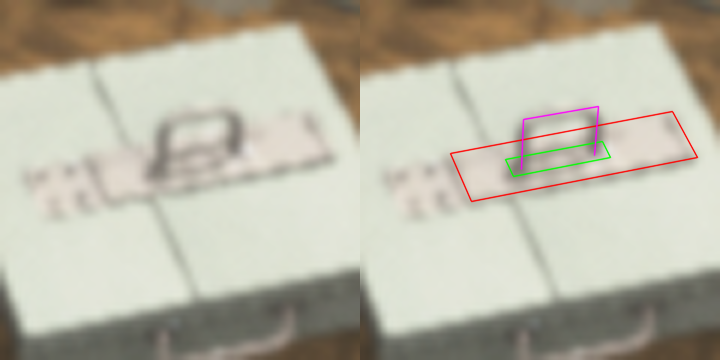

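```bash
sed -i 's/^BX=.*/BX=np.array([.5030,-.1831]);BY=.397/' h.py; python3 -m creep '[{"delta_pos":[-0.06,-0.03,-0.016],"turn":-0.18,"claw":0.075},{"delta_pos":[-0.11,-0.055,-0.016],"turn":-0.36,"claw":0.075},{"delta_pos":[-0.158,-0.073,-0.016],"turn":-0.54,"claw":0.075},{"delta_pos":[-0.21,-0.093,-0.016],"turn":-0.72,"claw":0.075},{"delta_pos":[-0.26,-0.112,-0.016],"turn":-0.9,"claw":0.075},{"delta_pos":[-0.298,-0.127,-0.016],"turn":-1.08,"claw":0.075},{"delta_pos":[-0.3,-0.175,0.01],"turn":-1.26,"claw":0.075},{"delta_pos":[-0.3,-0.225,0.044],"turn":-1.44,"claw":0.075},{"delta_pos":[-0.295,-0.265,0.085],"turn":-1.62,"claw":0.075},{"delta_pos":[-0.288,-0.31,0.14],"turn":-1.8,"claw":0.075},{"delta_pos":[-0.28,-0.352,0.19],"turn":-1.98,"claw":0.075},{"delta_pos":[-0.28,-0.352,0.19],"turn":-2.16,"claw":0.075},{"delta_pos":[-0.28,-0.352,0.19],"turn":-2.354,"claw":0.075},{"delta_pos":[-0.28,-0.352,0.19],"turn":-2.354,"claw":0.075},{"delta_pos":[-0.28,-0.352,0.19],"turn":-2.354,"claw":0.075}]'; python3 - <<'E'
from h import *
st(); delta([[.575,.2204,.10],[.575,.2204,.0]],1.18)
snap("k",{"scene":(170,180,280,320),"top":(130,110,260,230)},4)
E
```

```text
time: 10.02
eef_pos: [0.5746, 0.2203, 0.2541]
eef_rot: [[0.383, 0.924, -0.002], [0.924, -0.383, -0.0], [-0.001, -0.001, -1.0]]
force: [0.2, 0.3, 0.4]
gripper_width: 0.879
10.025 [0.5746 0.2203 0.2541] yaw 1.1776 [ 0.2522  0.1803  1.6129  0.      1.3501 -0.9254] F [0.2 0.3 0.4] g 0.879
  delta [0.0004 0.0006 0.1541] dist 0.154
  delta [0.0005 0.0007 0.2541] dist 0.254
  turn (toolz) -0.0024 or 3.1392
```

View pics/k_scene_z.png

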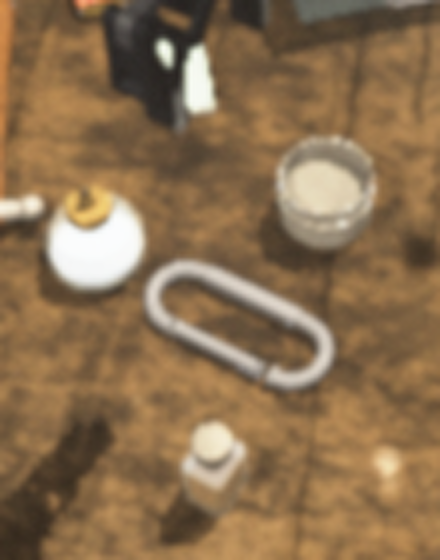

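View pics/k_top.png

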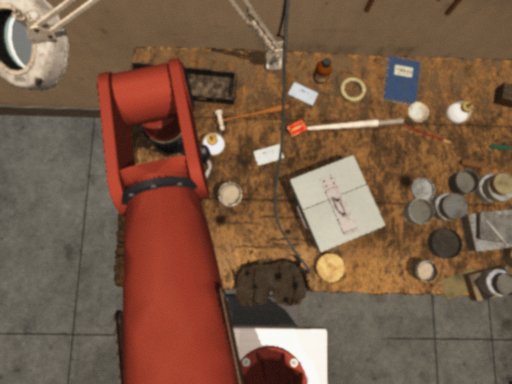

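```bash
python3 -m creep '[{"delta_pos":[0,0,0.06],"turn":-0.002,"claw":0.075},{"delta_pos":[0,0.001,0.12],"turn":-0.002,"claw":0.075},{"delta_pos":[0,0.001,0.17],"turn":-0.002,"claw":0.075},{"delta_pos":[0,0.001,0.21],"turn":-0.002,"claw":0.075},{"delta_pos":[0,0.001,0.21],"turn":-0.002,"claw":0.075}]'; python3 - <<'E'
from h import *
st(); delta([[.575,.2204,.0]],1.18)
snap("l",{"scene":(170,180,280,320),"top":(130,110,260,230)},4,("scene",))
E
```

```text
time: 10.75
eef_pos: [0.5721, 0.219, 0.0414]
eef_rot: [[0.38, 0.925, -0.009], [0.925, -0.38, -0.002], [-0.005, -0.007, -1.0]]
force: [-0.6, -0.2, 0.8]
gripper_width: 0.882
10.75 [0.5721 0.219  0.0414] yaw 1.1811 [ 0.2511  0.4173  1.7497  0.      0.9834 -0.93  ] F [-0.6 -0.2  0.8] g 0.882
  delta [0.0026 0.0025 0.0414] dist 0.042
  turn (toolz) 0.0011 or -3.1405
```

View pics/l_scene_z.png

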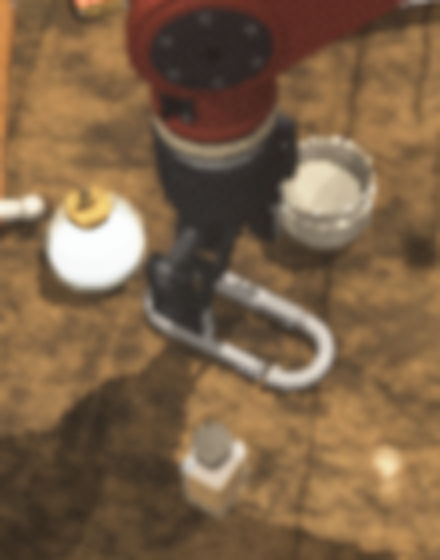

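```bash
python3 -m creep '[{"delta_pos":[0,0,0.02],"turn":0,"claw":0.075},{"delta_pos":[0,0,0.035],"turn":0,"claw":0.075},{"delta_pos":[0,0,0.044],"turn":0,"claw":0.075},{"delta_pos":[0,0,0.044],"turn":0,"claw":0.075},{"delta_pos":[0,0,0.044],"turn":0,"claw":0.075}]'; python3 - <<'E'
from h import *
st(); delta([[.575,.2204,.0]],1.18)
snap("m",{"scene":(170,180,280,320),"top":(130,110,260,230)},4,("scene",))
E
```

```text
time: 11.42
eef_pos: [0.5763, 0.2201, 0.0016]
eef_rot: [[0.379, 0.925, 0.001], [0.925, -0.379, 0.0], [0.0, 0.001, -1.0]]
force: [1.2, -0.4, 0.6]
gripper_width: 0.878
11.425 [0.5763 0.2201 0.0016] yaw 1.182 [ 0.2511  0.4813  1.7512 -0.      0.9084 -0.9309] F [ 1.2 -0.4  0.6] g 0.878
  delta [-0.0002 -0.0013  0.0016] dist 0.002
  turn (toolz) 0.002 or -3.1396
```

View pics/m_scene_z.png

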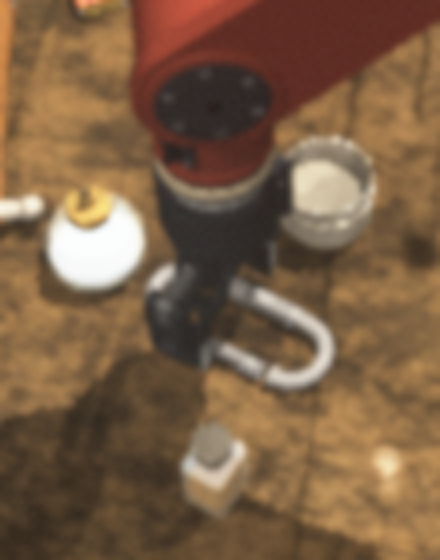

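```bash
python3 -m creep '[{"delta_pos":[0,0,0.002],"turn":0,"claw":0.06},{"delta_pos":[0,0,0.002],"turn":0,"claw":0.05},{"delta_pos":[0,0,0.002],"turn":0,"claw":0.03},{"delta_pos":[0,0,0.002],"turn":0,"claw":0.03},{"delta_pos":[0,0,0.002],"turn":0,"claw":0.03},{"delta_pos":[0,0,0.002],"turn":0,"claw":0.03}]'; python3 - <<'E'
from h import *
st()
snap("n",{"scene":(170,180,280,320),"top":(130,110,260,230)},4,("scene",))
E
```

```text
time: 12.22
eef_pos: [0.5764, 0.2187, 0.0016]
eef_rot: [[0.378, 0.926, -0.0], [0.926, -0.378, -0.003], [-0.003, 0.001, -1.0]]
force: [-4.6, -4.8, 11.6]
gripper_width: 0.513
12.225 [0.5764 0.2187 0.0016] yaw 1.1828 [ 0.25    0.4816  1.7507 -0.0031  0.9102 -0.9309] F [-4.6 -4.8 11.6] g 0.513
```

View pics/n_scene_z.png

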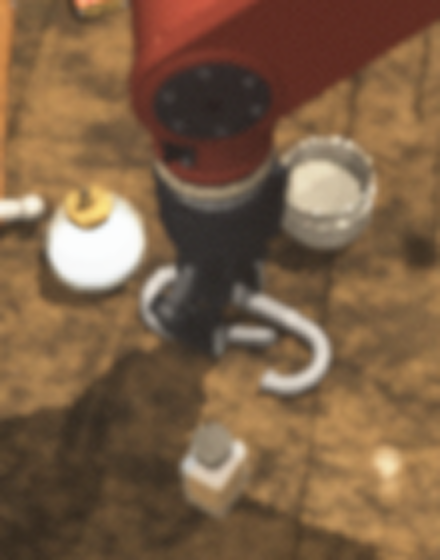

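```bash
python3 -m creep '[{"delta_pos":[0,0,-0.015],"turn":0,"claw":0.03},{"delta_pos":[0,0,-0.04],"turn":0,"claw":0.03},{"delta_pos":[0,0,-0.08],"turn":0,"claw":0.03},{"delta_pos":[0,0,-0.13],"turn":0,"claw":0.03},{"delta_pos":[0,0,-0.18],"turn":0,"claw":0.03},{"delta_pos":[0,0,-0.18],"turn":0,"claw":0.03}]'; python3 - <<'E'
from h import *
st();delta([[.45,.19,.40],[.36,.15,.46],[.365,0,.46],[.36,-.175,.45],[.38,-.25,.30]],BY)
snap("o",{"scene":(150,120,290,290)},4,("scene",))
E
```

```text
time: 13.02
eef_pos: [0.5799, 0.2214, 0.1861]
eef_rot: [[0.379, 0.925, 0.012], [0.925, -0.379, 0.004], [0.008, 0.01, -1.0]]
force: [0.6, 0.5, -1.3]
gripper_width: 0.513
13.025 [0.5799 0.2214 0.1861] yaw 1.1823 [ 0.2514  0.2405  1.6731  0.0004  1.2154 -0.9309] F [ 0.6  0.5 -1.3] g 0.513
  delta [-0.0765 -0.1062 -0.2156] dist 0.252
  delta [-0.1472 -0.1737 -0.2768] dist 0.358
  delta [-0.2841 -0.1123 -0.2773] dist 0.413
  delta [-0.448  -0.0507 -0.268 ] dist 0.525
  delta [-0.511  -0.0053 -0.118 ] dist 0.525
  turn (toolz) 0.7853 or -2.3563
```

View pics/o_scene_z.png

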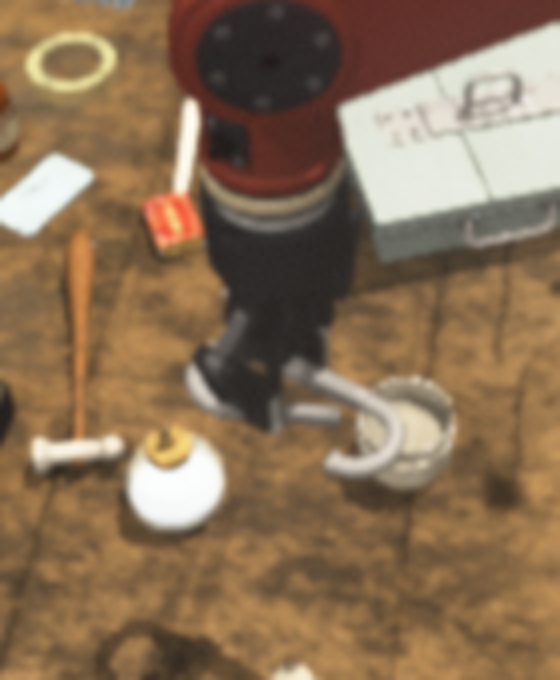

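```bash
python3 -m creep '[{"delta_pos":[-0.02,-0.03,-0.06],"turn":0,"claw":0.03},{"delta_pos":[-0.05,-0.07,-0.12],"turn":0,"claw":0.03},{"delta_pos":[-0.076,-0.106,-0.17],"turn":0,"claw":0.03},{"delta_pos":[-0.1,-0.135,-0.22],"turn":0,"claw":0.03},{"delta_pos":[-0.13,-0.16,-0.26],"turn":0.1,"claw":0.03},{"delta_pos":[-0.147,-0.172,-0.275],"turn":0.2,"claw":0.03},{"delta_pos":[-0.2,-0.15,-0.275],"turn":0.3,"claw":0.03},{"delta_pos":[-0.25,-0.13,-0.275],"turn":0.4,"claw":0.03},{"delta_pos":[-0.3,-0.108,-0.275],"turn":0.5,"claw":0.03},{"delta_pos":[-0.35,-0.088,-0.275],"turn":0.6,"claw":0.03},{"delta_pos":[-0.4,-0.069,-0.27],"turn":0.7,"claw":0.03},{"delta_pos":[-0.448,-0.05,-0.265],"turn":0.785,"claw":0.03},{"delta_pos":[-0.47,-0.035,-0.22],"turn":0.785,"claw":0.03},{"delta_pos":[-0.49,-0.02,-0.17],"turn":0.785,"claw":0.03},{"delta_pos":[-0.511,-0.005,-0.118],"turn":0.785,"claw":0.03},{"delta_pos":[-0.511,-0.005,-0.118],"turn":0.785,"claw":0.03},{"delta_pos":[-0.511,-0.005,-0.118],"turn":0.785,"claw":0.03}]'; python3 - <<'E'
from h import *
st()
snap("p",{"scene":(220,40,370,200),"top":(270,130,420,280)},4)
print(box2w([[.005,0,.068],[-.037,0,.068]]))
E
```

```text
time: 15.2
eef_pos: [0.3774, -0.2505, 0.2968]
eef_rot: [[0.922, 0.387, -0.001], [0.387, -0.922, 0.002], [-0.0, -0.002, -1.0]]
force: [0.2, -0.3, -1.4]
gripper_width: 0.509
15.2 [ 0.3774 -0.2505  0.2968] yaw 0.3969 [-0.7415 -0.2126  1.9211  0.0005  1.4351 -1.1385] F [ 0.2 -0.3 -1.4] g 0.509
[[ 0.5076 -0.1812  0.068 ]
 [ 0.4689 -0.1974  0.068 ]]
```

View pics/p_scene_z.png

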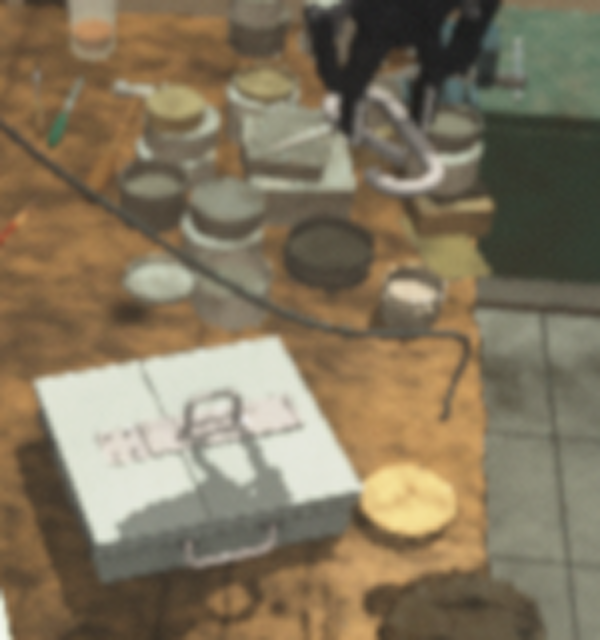

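View pics/p_top_z.png

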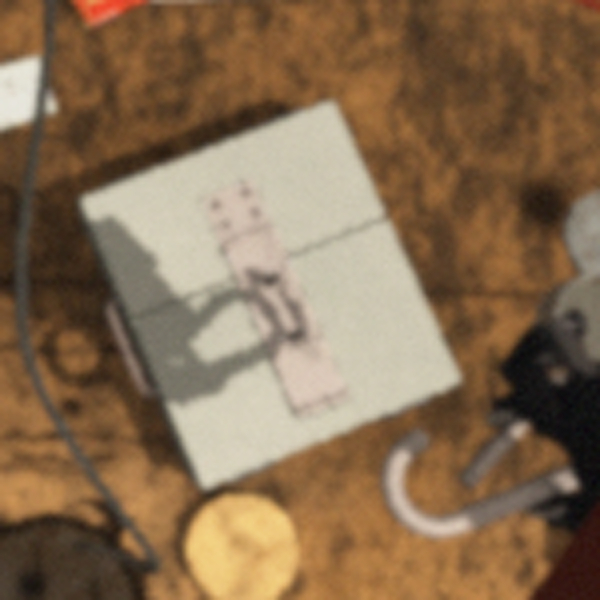

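```bash
cat >> h.py <<'E'
HO=[.0066,-.0073,.0045]
def hookhand(o=None,ho=None):
    o=o or env.get_obs(); ho=HO if ho is None else ho
    Rt=np.array(o['eef_rot']);p=np.array(o['eef_pos']);c=p+Rt[:,0]*ho[0]+Rt[:,1]*ho[1];z=p[2]+ho[2]
    return [c[0],c[1],np.arctan2(-Rt[1,1],-Rt[0,1])],z
def showhand(tag,crops,s,ho=None,dyaw=0):
    (x,y,t),z=hookhand(ho=ho);t+=dyaw
    for n,(x0,y0,x1,y1) in crops.items():
        im=cv2.imread(f"pics/{tag}_{n}.png");w=cv2.resize(im[y0:y1,x0:x1],None,fx=s,fy=s,interpolation=cv2.INTER_CUBIC);v=w.copy()
        draw(w,hookpts([x,y,t],z),n,[x0,y0],s,(0,0,255))
        c,sn=np.cos(t),np.sin(t);Q=lambda a,b:[x+c*a-sn*b,y+sn*a+c*b,z]
        draw(w,np.array([Q(.042,-.03),Q(.042,-.016)]),n,[x0,y0],s,(0,255,0));draw(w,np.array([Q(-.036,-.023),Q(.026,.005)]),n,[x0,y0],s,(255,0,0))
        draw(w,box2w([[.005,0,.058],[.005,0,.0935],[-.037,0,.0935],[-.037,0,.058]]),n,[x0,y0],s,(255,0,255),False)
        for q in leaf(0):draw(w,q,n,[x0,y0],s,(0,200,200))
        cv2.imwrite(f"pics/{tag}_{n}_o.png",np.hstack([v,w]))
E
python3 - <<'E'
from h import *
showhand("p",{"scene":(295,45,345,105),"top":(350,220,420,270)},5.5)
E
```

```text
(no output)
```

View pics/p_scene_o.png

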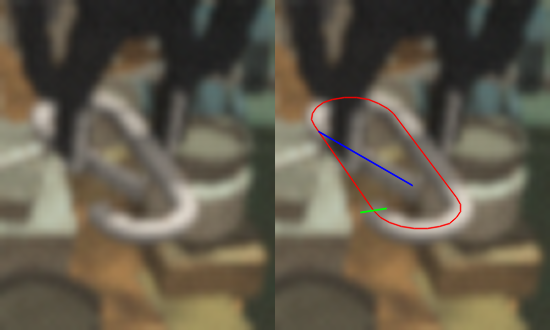

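View pics/p_top_o.png

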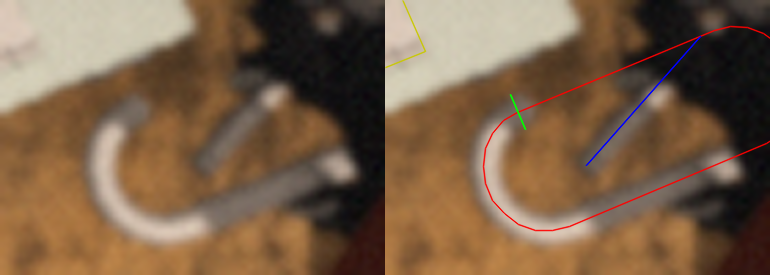

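```bash
python3 - <<'E'
from h import *
delta(box2w([[-.1036,-.0313,.16],[-.1036,-.0313,.0695]]),BY)
E
```

```text
delta [0.0374 0.0164 0.1393] dist 0.145
  delta [0.0372 0.0162 0.2298] dist 0.233
  turn (toolz) 0.0007 or -3.1409
```

```bash
python3 -m creep '[{"delta_pos":[0.02,0.01,0.05],"turn":0,"claw":0.03},{"delta_pos":[0.037,0.016,0.1],"turn":0,"claw":0.03},{"delta_pos":[0.037,0.016,0.14],"turn":0,"claw":0.03},{"delta_pos":[0.037,0.016,0.18],"turn":0,"claw":0.03},{"delta_pos":[0.037,0.016,0.21],"turn":0,"claw":0.03},{"delta_pos":[0.037,0.016,0.223],"turn":0,"claw":0.03},{"delta_pos":[0.037,0.016,0.223],"turn":0,"claw":0.03},{"delta_pos":[0.037,0.016,0.223],"turn":0,"claw":0.03}]'; python3 - <<'E'
from h import *
st()
snap("q")
showhand("q",{"scene":(240,100,315,190),"top":(310,170,375,260)},5.3)
delta(box2w([[-.1036,-.0313,.0695]]),BY)
E
```

```text
time: 16.3
eef_pos: [0.4195, -0.2526, 0.0764]
eef_rot: [[0.922, 0.387, 0.003], [0.387, -0.922, -0.003], [0.002, 0.004, -1.0]]
force: [0.2, 0.5, -1.9]
gripper_width: 0.516
16.3 [ 0.4195 -0.2526  0.0764] yaw 0.3973 [-0.6855  0.1253  2.0429  0.      0.9694 -1.0827] F [ 0.2  0.5 -1.9] g 0.516
  delta [ 0.0005 -0.0003  0.0067] dist 0.007
  turn (toolz) 0.0001 or -3.1415
```

View pics/q_scene_o.png

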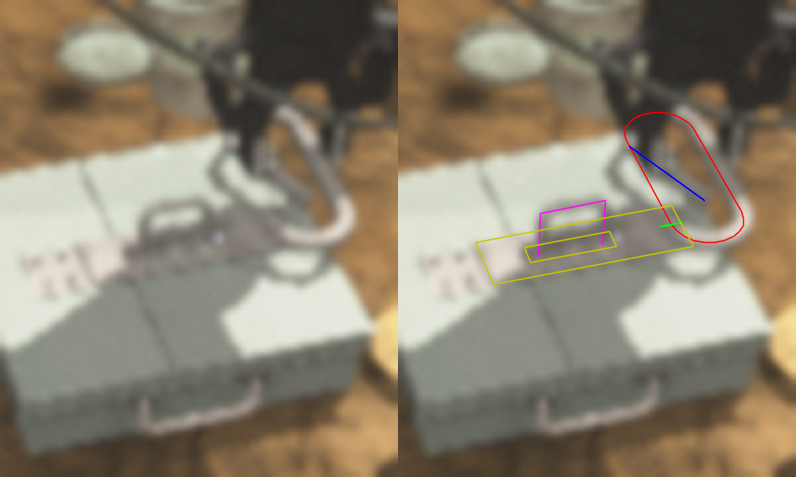

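View pics/q_top_o.png

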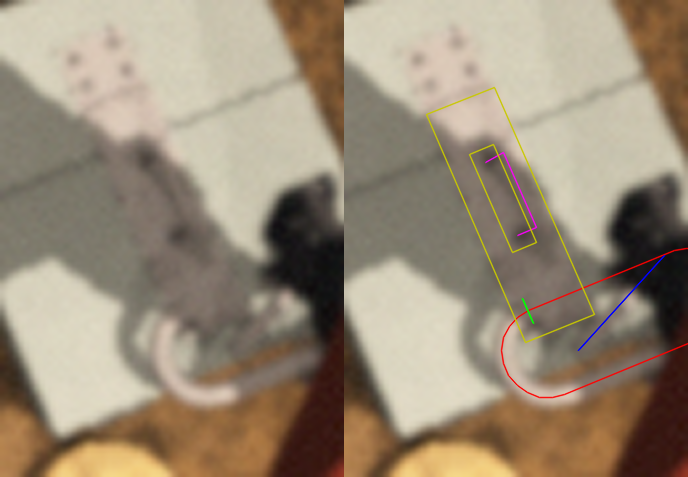

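```bash
python3 -m creep '[{"delta_pos":[0,0,0.007],"turn":0,"claw":0.03},{"delta_pos":[0.01,0,0.007],"turn":0,"claw":0.03},{"delta_pos":[0.02,0,0.007],"turn":0,"claw":0.03},{"delta_pos":[0.03,0,0.007],"turn":0,"claw":0.03},{"delta_pos":[0.03,0,0.007],"turn":0,"claw":0.03},{"delta_pos":[0.03,0,0.007],"turn":0,"claw":0.03}]'; python3 - <<'E'
from h import *
st()
snap("r")
showhand("r",{"scene":(240,100,315,190),"top":(310,170,375,260)},5.3)
delta(box2w([[-.0536,-.0313,.0695]]),BY)
E
```

```text
time: 17.15
eef_pos: [0.4455, -0.2397, 0.0672]
eef_rot: [[0.922, 0.387, -0.0], [0.387, -0.922, 0.0], [-0.0, -0.0, -1.0]]
force: [-0.1, 0.2, -1.6]
gripper_width: 0.509
17.15 [ 0.4455 -0.2397  0.0672] yaw 0.3975 [-0.6323  0.1759  2.0058 -0.0002  0.9604 -1.0296] F [-0.1  0.2 -1.6] g 0.509
  delta [ 0.0216  0.0013 -0.0023] dist 0.022
  turn (toolz) -0.0 or 3.1416
```

View pics/r_scene_o.png

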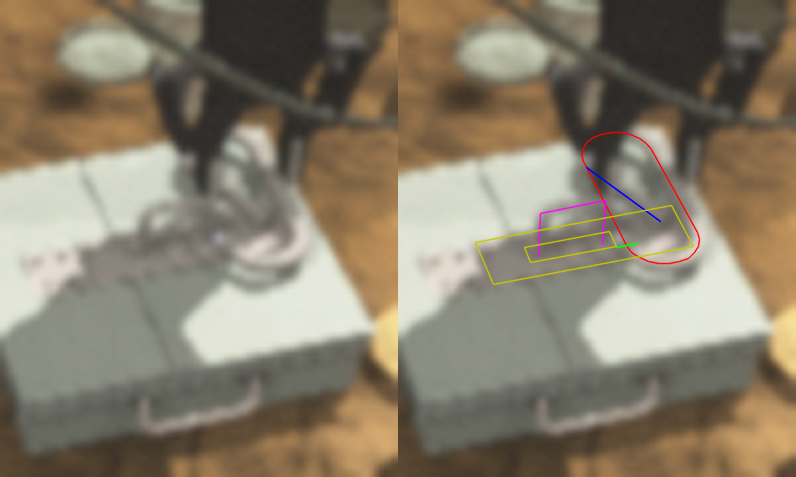

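View pics/r_top_o.png

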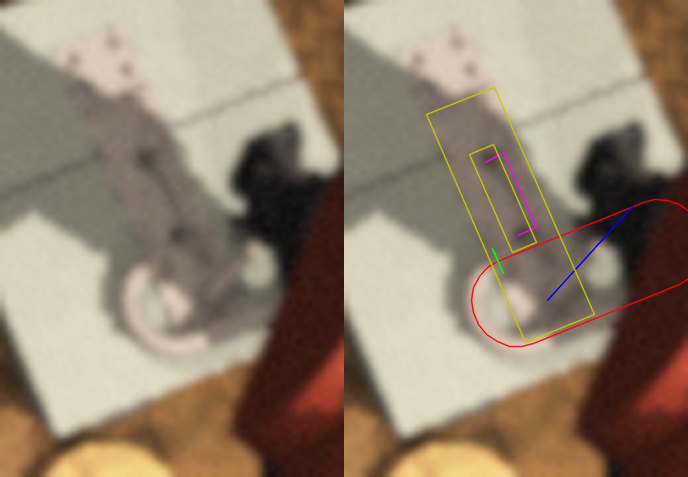

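```bash
python3 -m creep '[{"delta_pos":[0.006,0.001,-0.002],"turn":0,"claw":0.03},{"delta_pos":[0.012,0.001,-0.002],"turn":0,"claw":0.03},{"delta_pos":[0.018,0.001,-0.002],"turn":0,"claw":0.03},{"delta_pos":[0.021,0.001,-0.002],"turn":0,"claw":0.03},{"delta_pos":[0.021,0.001,-0.002],"turn":0,"claw":0.03}]'; python3 - <<'E'
from h import *
st()
snap("s")
showhand("s",{"scene":(240,100,315,190),"top":(310,170,375,260)},5.3)
delta(box2w([[-.0536,-.0313,.0695],[-.0496,-.0553,.0695]]),BY)
E
```

```text
time: 17.88
eef_pos: [0.4655, -0.2325, 0.0693]
eef_rot: [[0.922, 0.387, -0.0], [0.387, -0.922, 0.0], [-0.0, -0.0, -1.0]]
force: [-0.1, -0.6, -1.2]
gripper_width: 0.508
17.875 [ 0.4655 -0.2325  0.0693] yaw 0.3975 [-0.5981  0.2003  1.9717 -0.      0.9697 -0.9956] F [-0.1 -0.6 -1.2] g 0.508
  delta [ 0.0004  0.0003 -0.0003] dist 0.001
  delta [ 0.0044  0.0243 -0.0003] dist 0.025
  turn (toolz) 0.0002 or -3.1414
```

View pics/s_scene_o.png

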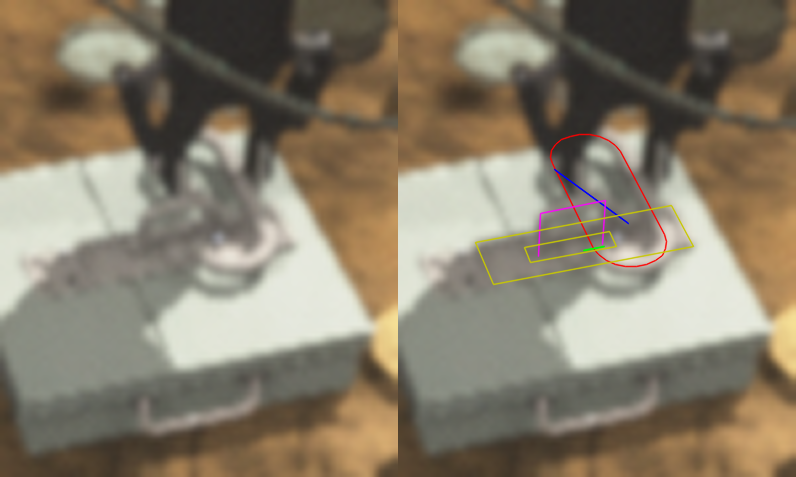

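View pics/s_top_o.png

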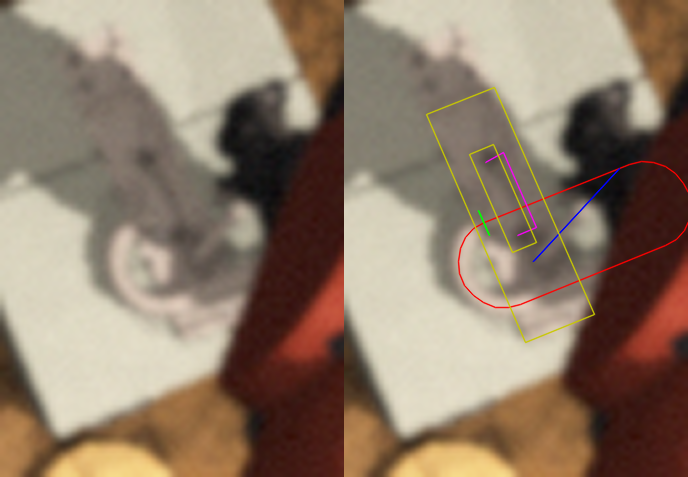

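```bash
python3 -m creep '[{"delta_pos":[0.001,0.004,0],"turn":0,"claw":0.03},{"delta_pos":[0.003,0.008,0],"turn":0,"claw":0.03},{"delta_pos":[0.004,0.012,0],"turn":0,"claw":0.03},{"delta_pos":[0.004,0.012,0],"turn":0,"claw":0.03}]'; python3 - <<'E'
from h import *
st()
E
```

```text
time: 18.48
eef_pos: [0.4739, -0.2426, 0.0694]
eef_rot: [[0.922, 0.386, 0.0], [0.386, -0.922, -0.0], [0.0, 0.0, -1.0]]
force: [-0.1, 0.8, -1.6]
gripper_width: 0.511
18.475 [ 0.4739 -0.2426  0.0694] yaw 0.3967 [-0.605   0.2229  1.9435 -0.0001  0.9747 -1.0017] F [-0.1  0.8 -1.6] g 0.511
```

```bash
python3 -m creep '[{"delta_pos":[0.001,0.004,0],"turn":0,"claw":0.03},{"delta_pos":[0.002,0.008,0],"turn":0,"claw":0.03},{"delta_pos":[0.002,0.012,0],"turn":0,"claw":0.03},{"delta_pos":[0.002,0.012,0],"turn":0,"claw":0.03},{"delta_pos":[0.002,0.012,0],"turn":0,"claw":0.03}]'; python3 - <<'E'
from h import *
st()
snap("t")
showhand("t",{"scene":(240,100,315,190),"top":(310,170,375,260)},5.3)
E
```

```text
time: 19.1
eef_pos: [0.48, -0.2524, 0.0693]
eef_rot: [[0.922, 0.387, -0.0], [0.387, -0.922, 0.0], [-0.0, -0.0, -1.0]]
force: [-0.5, 0.5, -2.6]
gripper_width: 0.509
19.1 [ 0.48   -0.2524  0.0693] yaw 0.3969 [-0.6136  0.2424  1.9197  0.0001  0.9797 -1.0105] F [-0.5  0.5 -2.6] g 0.509
```

View pics/t_scene_o.png

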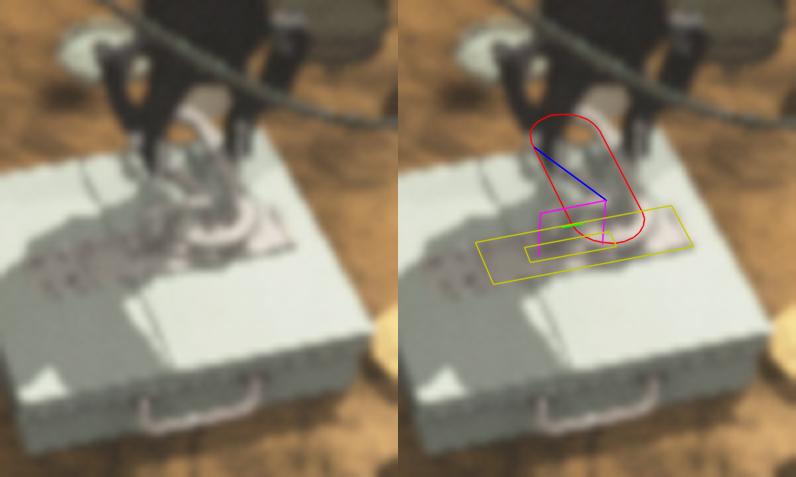

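View pics/t_top_o.png

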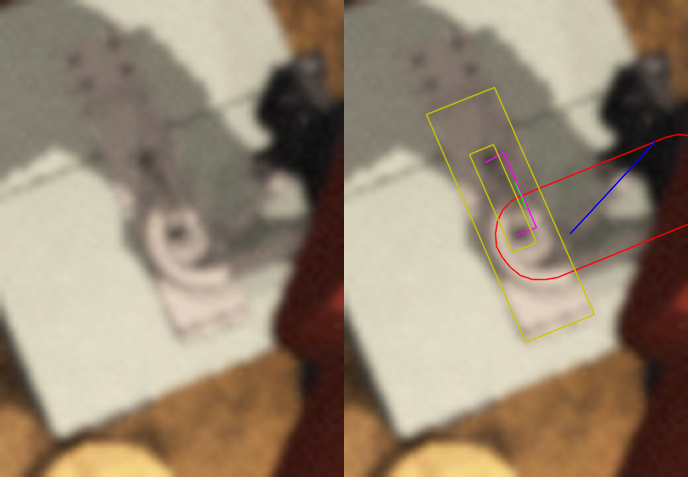

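```bash
python3 -m creep '[{"delta_pos":[0,0,0.002],"turn":0,"claw":0.03},{"delta_pos":[0,0,0.004],"turn":0,"claw":0.03},{"delta_pos":[0,0,0.0055],"turn":0,"claw":0.03},{"delta_pos":[0,0,0.0055],"turn":0,"claw":0.03},{"delta_pos":[0,0,0.0055],"turn":0,"claw":0.03}]'
```

```text
time: 19.82
eef_pos: [0.48, -0.2524, 0.0639]
eef_rot: [[0.922, 0.387, -0.0], [0.387, -0.922, 0.0], [-0.0, -0.0, -1.0]]
force: [-0.5, 0.4, 0.5]
gripper_width: 0.508
```

```bash
python3 -m creep '[{"delta_pos":[0,0,0],"turn":0,"claw":0.047},{"delta_pos":[0,0,0],"turn":0,"claw":0.051},{"delta_pos":[0,0,0],"turn":0,"claw":0.055},{"delta_pos":[0,0,0],"turn":0,"claw":0.06},{"delta_pos":[0,0,0],"turn":0,"claw":0.068},{"delta_pos":[0,0,0],"turn":0,"claw":0.078},{"delta_pos":[0,0,0],"turn":0,"claw":0.078},{"delta_pos":[0,0,0],"turn":0,"claw":0.078}]'; python3 - <<'E'
from h import *
st()
snap("u",{"scene":(240,100,315,190),"top":(310,170,375,260)},6)
E
```

```text
time: 20.82
eef_pos: [0.4801, -0.2525, 0.0638]
eef_rot: [[0.922, 0.387, 0.0], [0.387, -0.922, 0.0], [0.0, 0.0, -1.0]]
force: [0.1, -0.0, 0.8]
gripper_width: 0.91
20.825 [ 0.4801 -0.2525  0.0638] yaw 0.397 [-0.6135  0.2511  1.9215  0.      0.969  -1.0106] F [ 0.1 -0.   0.8] g 0.91
```

View pics/u_scene_z.png

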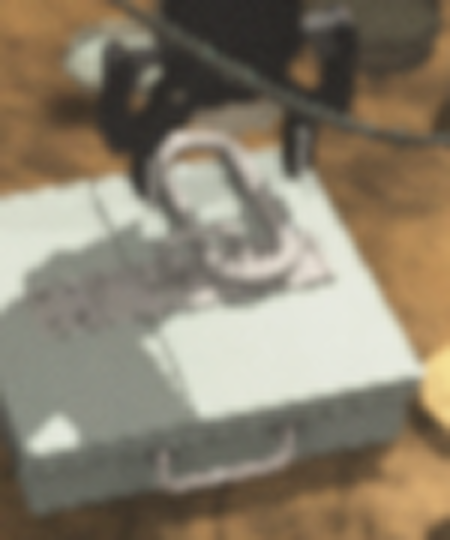

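View pics/u_top_z.png

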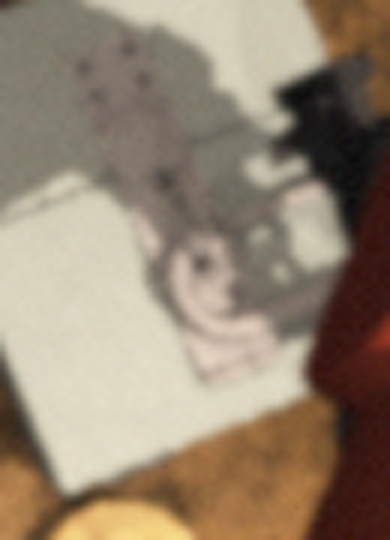

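```bash
python3 -m creep '[{"delta_pos":[0,0,-0.02],"turn":0,"claw":0.078},{"delta_pos":[0,0,-0.06],"turn":0,"claw":0.078},{"delta_pos":[0,0,-0.12],"turn":0,"claw":0.078},{"delta_pos":[0,0.02,-0.18],"turn":0,"claw":0.078},{"delta_pos":[-0.03,0.07,-0.24],"turn":0,"claw":0.078},{"delta_pos":[-0.05,0.11,-0.28],"turn":0,"claw":0.078},{"delta_pos":[-0.07,0.15,-0.32],"turn":0,"claw":0.078},{"delta_pos":[-0.08,0.2,-0.32],"turn":0,"claw":0.078},{"delta_pos":[-0.08,0.2,-0.32],"turn":0,"claw":0.078}]'; python3 - <<'E'
from h import *
st()
snap("v",{"scene":(230,100,315,190),"top":(300,155,385,250)},6)
E
```

```text
time: 22.05
eef_pos: [0.4831, -0.4719, 0.383]
eef_rot: [[0.924, 0.383, -0.0], [0.383, -0.924, -0.001], [-0.001, 0.001, -1.0]]
force: [-0.5, 1.0, -0.9]
gripper_width: 0.913
22.05 [ 0.4831 -0.4719  0.383 ] yaw 0.3929 [-0.8771  0.2501  1.2953 -0.0008  1.5957 -1.2701] F [-0.5  1.  -0.9] g 0.913
```

View pics/v_scene_z.png

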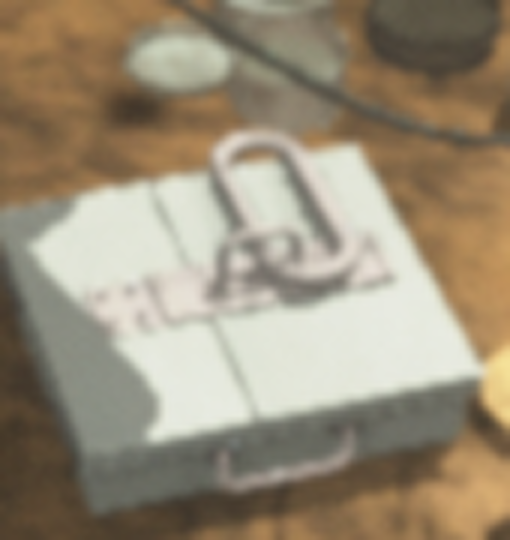

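View pics/v_top_z.png

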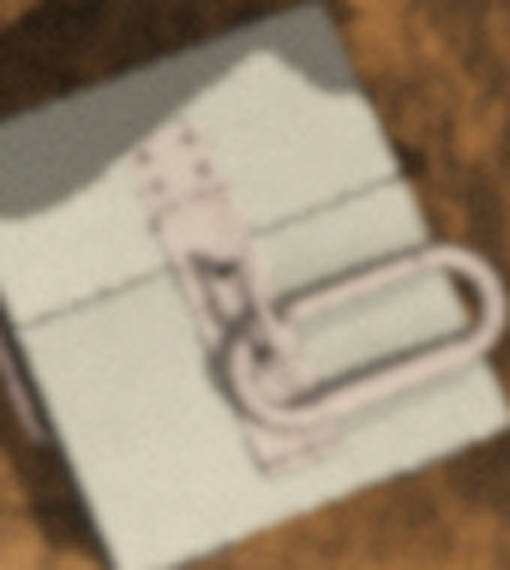

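View pics/v_top.png

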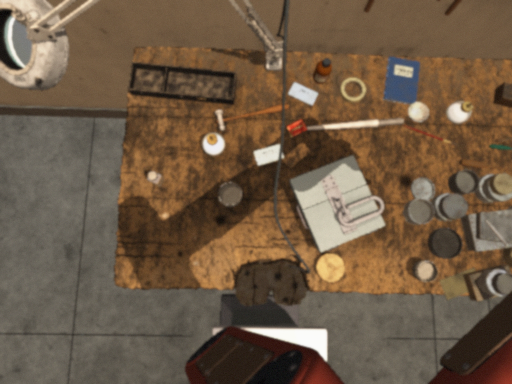

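```bash
python3 - <<'E'
from h import *
im={n:cv2.imread(f"pics/v_{n}.png") for n in R}; a={n:cv2.imread(f"pics/a_{n}.png") for n in R}
c=box2w([[-.039,-.047,.068]])[0]
for nm in (("top",),("scene",),("top","scene")): print(hookfit(im,[c[0],c[1],BY+np.pi/2],z=.066,names=nm))
p,_=hookfit(im,[c[0],c[1],BY+np.pi/2],z=.066)
q=np.array(p[:2])-BX; cc,s=np.cos(BY),np.sin(BY); print("hook centre in box",cc*q[0]+s*q[1],-s*q[0]+cc*q[1],"dyaw",p[2]-BY-np.pi/2)
o=[]
for n,(x0,y0,x1,y1) in {"top":(328,180,392,235),"scene":(258,110,302,165)}.items():
    z=cv2.resize(im[n][y0:y1,x0:x1],None,fx=6,fy=6,interpolation=cv2.INTER_CUBIC); w=z.copy(); draw(w,hookpts(p,.069),n,[x0,y0],6,(0,0,255)); o.append(cv2.copyMakeBorder(np.vstack([z,w])[:600] if n=="x" else np.hstack([z,w]),0,0,0,780-2*z.shape[1],cv2.BORDER_CONSTANT))
cv2.imwrite("pics/w.png",np.vstack(o)[:600] if sum(i.shape[0] for i in o)<=600 else cv2.resize(np.vstack(o),None,fx=.85,fy=.85))
for n,t in (("top","lamp_centre"),("top","tin_centre"),("top","vial_centre"),("scene","tin_centre"),("scene","vial_centre"),("scene","lamp_centre")):
    print(n,t,[(d['rect'],round(d['confidence'],2)) for d in finder.find_in(t,n)[:2]])
E
```

```text
(array([ 0.47758914, -0.24814011,  1.98114135]), np.float64(-41.57786256953578))
(array([ 0.46457573, -0.25301651,  2.29314787]), np.float64(-25.45802191812973))
(array([ 0.47696536, -0.24859023,  1.99244013]), np.float64(-63.54493913492271))
hook centre in box -0.04933181840278972 -0.05033035450325159 dyaw 0.024643808122528865
top lamp_centre [([205.4, 134.6, 19.3, 18.8], 0.97), ([330.5, 190.0, 27.6, 44.0], 0.25)]
top tin_centre [([224.2, 182.4, 17.6, 22.5], 0.66)]
top vial_centre [([149.5, 170.5, 13.4, 16.4], 0.58)]
scene tin_centre [([239.2, 215.5, 26.5, 25.7], 0.83)]
scene vial_centre [([216.6, 288.5, 13.4, 22.3], 0.63)]
scene lamp_centre [([181.2, 228.1, 26.2, 28.7], 0.88)]
```

View pics/w.png

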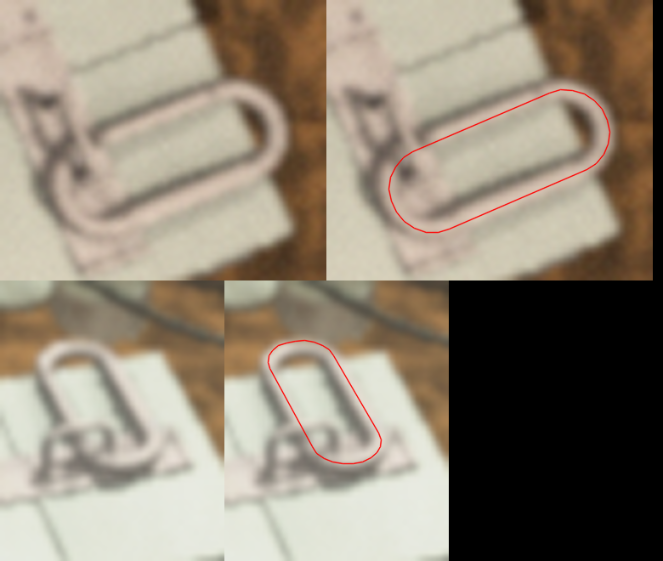

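```bash
python3 - <<'E'
from bench import env
print(env.sign_off())
E
```

```text
the job is handed in; nothing more can be done
None
```

I folded the hasp flat over the staple, then clipped the snap hook through it, with the gate shut behind the staple's near leg. I handed the job in at about 22 s of the 64 s allowed; sign-off gives no verdict.

**Hasp:** I pressed it down until the tool felt about 14 N at z = 62 mm. Both cameras then showed it lying flat.

**Hook:** I squeezed the gate open, carried the hook above the hanging cable, slid it round the near leg, lowered it and let go.
- **Gate:** After I withdrew, the top picture showed the crown round the near leg and the gate in a straight line with the nose. Its state was judged by eye only.
- **Position:** The hook lies on the hasp and lid, tilted about 3° because the hasp raises the crown end. Its tail overhangs the box edge by about 20 mm.

**Bystanders:** The finder boxes for the lamp, tin and vial match the first pictures to within 1–3 pixels, which is about its own scatter.

**Disagreements in the last checks:**
- The final hook fit from the top camera agreed with the planned pose to about 10 mm. The fit from the scene camera alone was unreliable, about 0.3 rad off, because the light lid gives poor contrast.
- The two cameras placed the box 2–4 mm apart, so I used the midpoint.

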